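# Lock the board press with its keyed cam handles

## Task

Get the board press ready for gluing. First turn the black air regulator dial fully anticlockwise, to its stop at the orange mark; then put every clamp handle lying on the bench on the spindle of the clamp of its own colour, lined up with the flat so that it drops fully home, and turn it clockwise to its end stop (white nose at the white line on the block). Only when all of them are home and locked, turn the dial fully clockwise to its stop at the green mark; leave the other things on the bench where they are.

Things in the scene. Friction and masses are not known exactly. Their poses are not given: they have to be found in the camera images.
- clamp_red: red cam clamp, fixed: block 104 x 104 mm, 40 mm high, on the robot's side of the board press (up to 76 mm high); a steel arm reaches +x over the board, up to 54 mm. Origin: centre of its underside, z up. White line on its top, 44 to 56 mm from the axis, at -1.10 rad in this frame: where the handle's nose stands when locked. If its handle is absent, leave it alone
- spindle_red (a joint): angle of the red clamp's upright spindle, 0 to 2.20 rad, growing clockwise seen from above; 2.20 is the end stop (locked). At value v the flat faces 1.10 - v rad in the clamp's frame. Stiff (about 0.12 N m), stays where it is left; starts between 0.1 and 0.7
- seat_red (a point): on the red spindle's axis (over the block's centre), top of its 56 mm collar, 48 mm above the table: a seated handle's underside rests here. Turns with the spindle: x through the flat (white line on the collar), z up. The bare D shaft stands 24 mm above: 32 mm across the round, flat 8 mm from the axis, its top 4 mm tapering in by 4 mm all round
- handle_red: loose red handle, about 250 g, may be absent; stands upright. Base 84 mm across, 34 mm high; on it a grip bar along x, 78 long, 20 wide, up to 66 mm; white line and nose on the +x side. Origin: centre of underside, z up. D socket below, 26 mm deep, 34.6 across, flat 9.2 mm from the axis at +x: fits only with handle x along seat x (within 0.09 rad)
- pointer_red (a point): point on the red handle, 36 mm from its axis along its +x (under the white nose), at the level of its underside
- clamp_blue: blue cam clamp, fixed: block 104 x 104 mm, 40 mm high, on the robot's side of the board press (up to 76 mm high); a steel arm reaches +x over the board, up to 54 mm. Origin: centre of its underside, z up. White line on its top, 44 to 56 mm from the axis, at -1.10 rad in this frame: where the handle's nose stands when locked. If its handle is absent, leave it alone
- spindle_blue (a joint): angle of the blue clamp's upright spindle, 0 to 2.20 rad, growing clockwise seen from above; 2.20 is the end stop (locked). At value v the flat faces 1.10 - v rad in the clamp's frame. Stiff (about 0.12 N m), stays where it is left; starts between 0.1 and 0.7
- seat_blue (a point): on the blue spindle's axis (over the block's centre), top of its 56 mm collar, 48 mm above the table: a seated handle's underside rests here. Turns with the spindle: x through the flat (white line on the collar), z up. The bare D shaft stands 24 mm above: 32 mm across the round, flat 8 mm from the axis, its top 4 mm tapering in by 4 mm all round
- handle_blue: loose blue handle, about 250 g, may be absent; stands upright. Base 84 mm across, 34 mm high; on it a grip bar along x, 78 long, 20 wide, up to 66 mm; white line and nose on the +x side. Origin: centre of underside, z up. D socket below, 26 mm deep, 34.6 across, flat 9.2 mm from the axis at +x: fits only with handle x along seat x (within 0.09 rad)
- pointer_blue (a point): point on the blue handle, 36 mm from its axis along its +x (under the white nose), at the level of its underside
- clamp_yellow: yellow cam clamp, fixed: block 104 x 104 mm, 40 mm high, on the robot's side of the board press (up to 76 mm high); a steel arm reaches +x over the board, up to 54 mm. Origin: centre of its underside, z up. White line on its top, 44 to 56 mm from the axis, at -1.10 rad in this frame: where the handle's nose stands when locked. If its handle is absent, leave it alone
- spindle_yellow (a joint): angle of the yellow clamp's upright spindle, 0 to 2.20 rad, growing clockwise seen from above; 2.20 is the end stop (locked). At value v the flat faces 1.10 - v rad in the clamp's frame. Stiff (about 0.12 N m), stays where it is left; starts between 0.1 and 0.7
- seat_yellow (a point): on the yellow spindle's axis (over the block's centre), top of its 56 mm collar, 48 mm above the table: a seated handle's underside rests here. Turns with the spindle: x through the flat (white line on the collar), z up. The bare D shaft stands 24 mm above: 32 mm across the round, flat 8 mm from the axis, its top 4 mm tapering in by 4 mm all round
- handle_yellow: loose yellow handle, about 250 g, may be absent; stands upright. Base 84 mm across, 34 mm high; on it a grip bar along x, 78 long, 20 wide, up to 66 mm; white line and nose on the +x side. Origin: centre of underside, z up. D socket below, 26 mm deep, 34.6 across, flat 9.2 mm from the axis at +x: fits only with handle x along seat x (within 0.09 rad)
- pointer_yellow (a point): point on the yellow handle, 36 mm from its axis along its +x (under the white nose), at the level of its underside
- dial (a joint): black dial on the air regulator (fixed grey box 110 x 110 mm, 50 mm high): 0 = fully anticlockwise seen from above (white line at the orange mark, no pressure), 2.60 rad = fully clockwise (green mark, full pressure), end stops at both; about 0.07 N m, stays where left; starts between 1.2 and 2.0
- dial_axis (a point): on the dial's axis (over the centre of the regulator box), on top of its 68 mm disc, 64 mm above the table; turns with the dial, x along the white line, z up. From here the grip bar rises 32 mm: 66 mm long along x, 16 mm wide, centred on the axis
- offcut: dark wood offcut 55 x 100 x 30 mm; bystander, not to be disturbed; origin within it
- sanding_block: cork-faced wooden sanding block 65 x 120 x 38 mm; bystander, not to be disturbed; origin within it
- glue_bottle: white glue bottle, 68 mm across, 170 mm high; bystander, not to be disturbed; origin within it
- tape_roll: roll of yellow tape, 90 mm across, 25 mm high; bystander, not to be disturbed; origin within it
- oil_jar: amber jar with steel lid, 80 mm across, 100 mm high; bystander, not to be disturbed; origin within it
- brush: brush, lying; bystander, not to be disturbed; origin within it
Not all that is in view belongs to the job. What is shaped like the handle_blue but pink or turquoise is not meant.

How it is judged:
By the outcome, as a careful person would: the job done as asked, in the order asked, and still so for the second after the job is handed in, with the robot touching nothing.
Of handle_red, handle_blue, handle_yellow only 2 to 3 are there at a start; the rules pass over those that are not, and their reading is None.
At some moment in a run one of handle_red, handle_blue, handle_yellow may be knocked a few centimetres aside while the robot is not near it.
Once in a run the grip may slacken for a moment while it holds something.
It also fails if it takes over 210 s, if anything falls off the work surface, if the arm or the gripper's body presses on something with over 40 N, if the wrist force passes 120 N, or if a joint passes its speed limit or range.

## Robot

A 7-joint arm with a two-finger parallel gripper is mounted at the origin on the work surface. World frame = base frame: x ahead of the robot, y to its left, z up, the work surface at z = 0. Lengths are in m, angles in rad, forces in N, time in s.
With the tool pointing down it reaches from about 0.425 to 0.925 m from the base axis. Payload 6.8 kg.
Tool frame: the origin (TCP) lies midway between the tips of the shut fingers; the grasp point (between the pads) lies 19 mm behind it; z points along the fingers, y is the direction in which the jaws open and shut (so a half turn about z gives the same grasp; the last joint's range is limited). The gripper opens to 85 mm and grips with 20 to 120 N. Pads are 22 mm wide; open, the fingers measure 114 mm over their backs; the gripper's body (76 mm by 85 mm) begins 54 mm behind the grasp point. The pads swing forward as they close: fully open they stand 13 mm farther back than shut.
Start: joints at [1.221, 0.477, 0.022, 1.555, -0.011, 1.109, -0.083], TCP at [0.162, -0.655, 0.231] pointing down, gripper open.
Joint ranges: [-2.96, 2.96], [-0.34, 2.1], [-1.41, 1.46], [0.24, 2.44], [-1.37, 4.51], [0.17, 1.92], [-2.96, 2.96]. Speed limits (rad/s): [2.39, 2.39, 3.14, 3.14, 3.14, 3.14, 3.14].

## Interface

Orientations are given as a unit quaternion [w, x, y, z].
In Python, from station import status, eyes, workorder gives the robot as it stands. The module is installed in compiled form; this text tells all that it offers.
- The arm moves only by the shell command python3 -m jog 'ROWS' [FORCE]. ROWS is text: rows parted by semicolons, each of 7 numbers parted by spaces: the shift along the tool's x, y, z in m, then the turn, a rotation vector about the tool's x, y, z in degrees, then the finger opening in m, from 0 to 0.0854. In form: dx dy dz rx ry rz jaw; .... A call has 1 to 5 rows; each row is the pose to reach, as a shift and turn from the pose commanded when the call began, along the tool's axes at that moment; what a row does not reach only later rows make up. A row lasts 1/10 s, in which the tool goes at most 50 mm and 8.59 degrees, less where a joint would pass 70% of its speed; a pose out of reach is approached as far as the arm can. A call with a gripper value outside its range is refused whole. The fingers move at their own pace and stop on an object; FORCE is the grip in N (left out, the last holds). Time passes only in rows, so rows that repeat a pose let the fingers close. It gives the time, the measured TCP pose, the force and the opening at its end, in the units of the state.
- status.get_obs(): the state, without advancing time (a new reading comes with each control period).
- eyes.read_camera(name): name is "scene" or "top" or "wrist"; returns a dict with "image" (420x560x3 uint8, red, green, blue), "intrinsics" (3x3 intrinsics, pixels), "position" and "orientation" of the camera in the world. Camera axes: x right, y up, looking along -z (the intrinsics and any distortion apply to the point x, -y, -z); pixel columns grow to the right and rows downward; lengths in m; the calibration is good to about 2 mm. A picture is of the moment at which its call begins. There is no depth.
- workorder.hand_in(): hands the job in, once; it reports no verdict.
The state is a dict: "t": time; "q": joint angles; "joint_vel": joint speeds; "joint_torque": joint torques, N m; "eef_pos": TCP position; "tool_rot": TCP orientation; "contact_force": force on the tool from outside, world axes, zero at the start; "torque": the same for the moment, N m; "gripper_width": opening from 0.0 (shut) to 1.0 (fully open).
Only numpy, scipy, OpenCV 4.12 (cv2) and the standard library are available. Lean on these libraries where they do the work, as an engineer would, in place of code of your own. Each camera call takes 0.05 s, during which the arm holds its last target.

## Working session

There is one attempt and no reset: what is moved stays moved. The work goes in short steps, Python scripts to look and compute and a shell command to move; the robot and the scene stay as the last step left them, time stands still between calls to the robot, and variables do not carry over. Pictures are saved under pics/ and viewed, and the job is handed in when it is done.

```bash
mkdir -p pics; ls
cat > h.py <<'E'
import numpy as np, cv2
from scipy.spatial.transform import Rotation as R
from station import status, eyes, workorder
def snap(n,f):
    c=eyes.read_camera(n); cv2.imwrite('pics/'+f+'.png',c['image'][:,:,::-1])
    np.savez('pics/'+f+'.npz',**{k:np.array(v) for k,v in c.items()}); return c
def load(f): return dict(np.load('pics/'+f+'.npz'))
def ray(c,u,v):
    K=c['intrinsics']; d=np.linalg.inv(K)@[u,v,1]; d=np.array([d[0],-d[1],-d[2]])
    q=c['orientation']; return R.from_quat([q[1],q[2],q[3],q[0]]).apply(d)
def at(c,u,v,z):
    d=ray(c,u,v); p=np.array(c['position']); return p+d*(z-p[2])/d[2]
def proj(c,P):
    q=c['orientation']; p=R.from_quat([q[1],q[2],q[3],q[0]]).inv().apply(np.array(P)-c['position'])
    x=c['intrinsics']@[p[0],-p[1],-p[2]]; return x[:2]/x[2]
def crop(f,u0,v0,u1,v1,s,o):
    im=cv2.imread('pics/'+f+'.png')[v0:v1,u0:u1]; cv2.imwrite('pics/'+o+'.png',cv2.resize(im,None,fx=s,fy=s,interpolation=cv2.INTER_CUBIC))
E
python3 - <<'E'
from h import *
for n in ['scene','top','wrist']:
    c=snap(n,n+'0'); print(n,c['position'],c['orientation'],c['intrinsics'],[k for k in c])
print(status.get_obs())
E
```

```text
pics
scene [0.99424467 0.65615466 0.64472804] [0.29223357 0.14946093 0.43301437 0.83949957] [[393.77981323   0.         282.42252693]
 [  0.         393.77981323 206.17227604]
 [  0.           0.           1.        ]] ['image', 'intrinsics', 'position', 'orientation']
top [ 0.18281818 -0.01008559  1.65531515] [ 0.71179589  0.07072842 -0.06333604 -0.69594012] [[520.98329445   0.         281.23921122]
 [  0.         520.98329445 215.20594595]
 [  0.           0.           1.        ]] ['image', 'intrinsics', 'position', 'orientation']
wrist [ 0.23610145 -0.63688338  0.37343182] [ 0.77773488 -0.1202558   0.09483725 -0.60964981] [[299.12427546   0.         278.47680089]
 [  0.         299.12427546 210.95332571]
 [  0.           0.           1.        ]] ['image', 'intrinsics', 'position', 'orientation']
{'t': 0.15, 'q': array([ 1.22091111,  0.47760972,  0.02235965,  1.55619521, -0.01150357,
        1.10932111, -0.08313949]), 'joint_vel': array([-4.38276556e-04, -3.21175040e-03,  2.00761885e-03, -4.37621985e-03,
       -6.87532647e-04, -1.14175909e-05, -1.24657106e-03]), 'joint_torque': array([ 3.35578290e-03, -5.96925509e+01,  1.61030531e+00, -2.81489807e+01,
        1.26025084e-02,  6.54526186e-03, -2.50390684e-05]), 'eef_pos': array([ 0.16149929, -0.65493042,  0.23056196]), 'tool_rot': array([-6.89535655e-04,  9.92703221e-01,  1.20581178e-01, -1.34542486e-04]), 'contact_force': array([-0.38947076, -0.19407561, -0.3223759 ]), 'torque': array([-0.0290037 , -0.02710431,  0.00041614]), 'gripper_width': 0.9990624812601568}
```

View pics/top0.png

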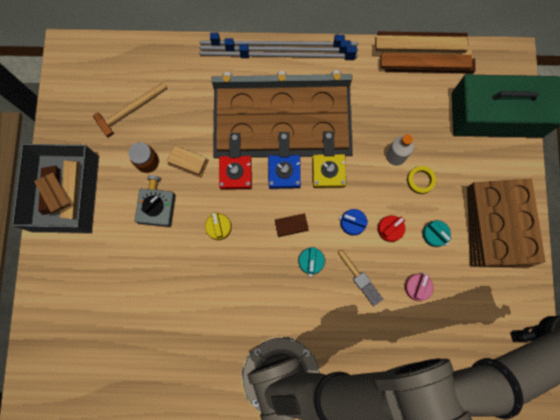

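View pics/scene0.png

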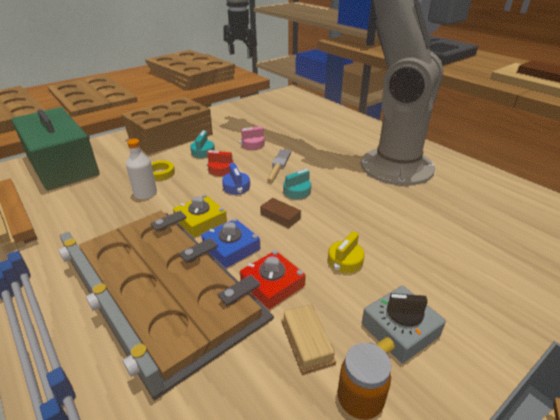

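View pics/wrist0.png

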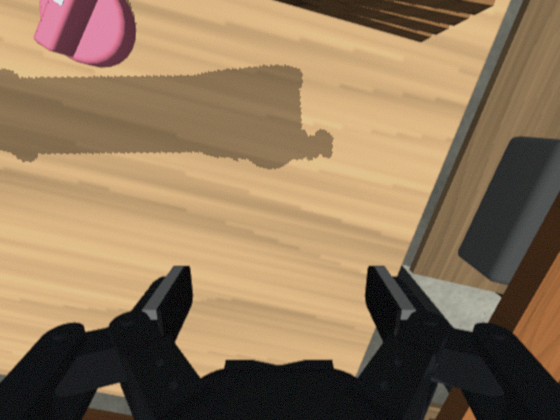

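Run:
```python
from h import *
c=load('top0')
for n,u,v,z in [('yel',218,226,.034),('blu',354,221,.034),('red',392,228,.034),('cr',236,173,.04),('cb',285,172,.04),('cy',328,172,.04),('dial',153,205,.064),('turq',312,261,.03),('base',283,373,.0)]:
    p=at(c,u,v,z); print(n,p.round(3),np.hypot(*p[:2]).round(3))
crop('top0',200,120,350,270,5,'c1'); crop('top0',330,190,450,300,6,'c2'); crop('top0',120,130,220,240,6,'c3')
```

```text
yel [0.455 0.21  0.034] 0.501
blu [ 0.481 -0.22   0.034] 0.528
red [ 0.461 -0.339  0.034] 0.572
cr [0.628 0.159 0.04 ] 0.648
cb [0.634 0.002 0.04 ] 0.634
cy [ 0.637 -0.136  0.04 ] 0.652
dial [0.512 0.412 0.064] 0.657
turq [ 0.352 -0.089  0.03 ] 0.363
base [ 0.01  -0.006  0.   ] 0.011
```

View pics/c1.png

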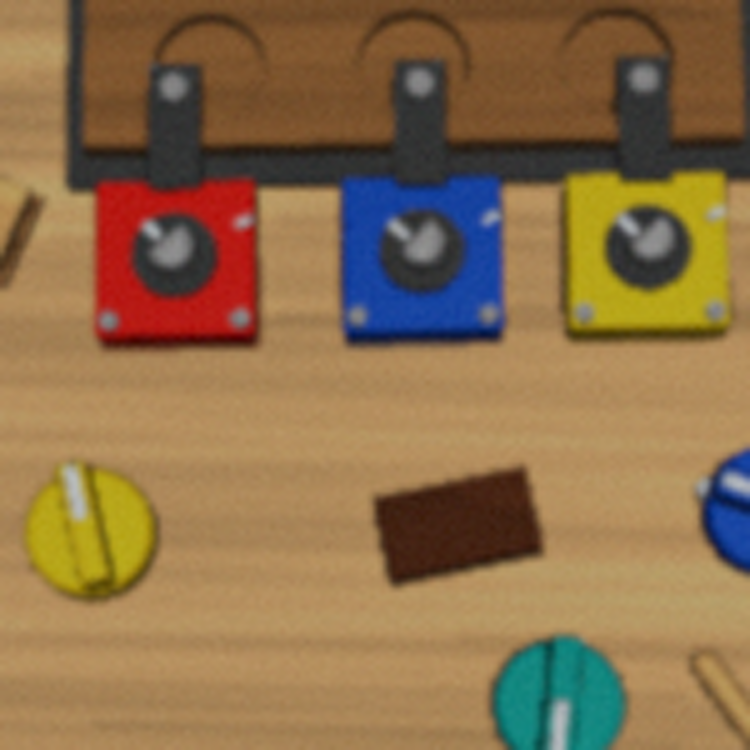

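View pics/c2.png

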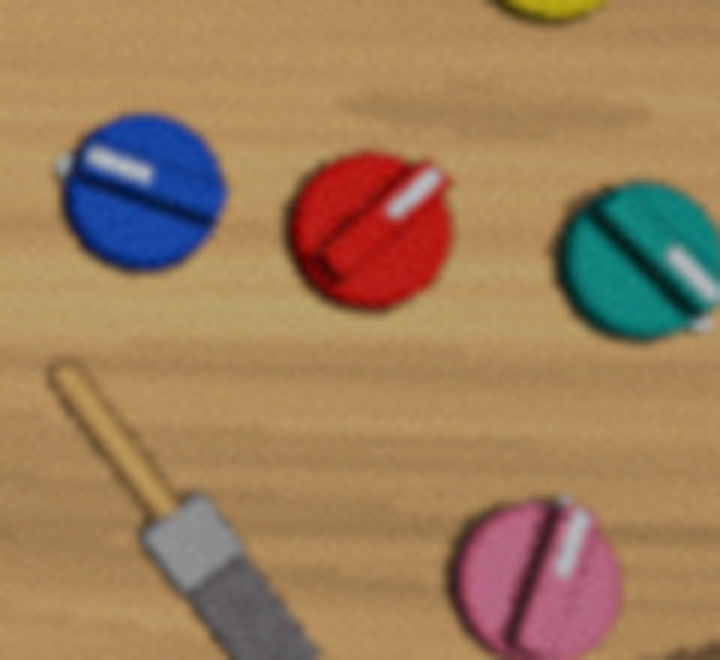

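View pics/c3.png

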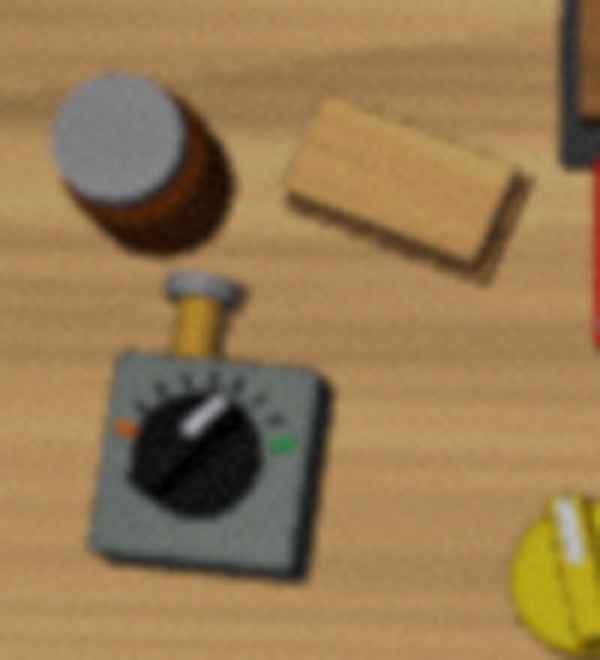

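Candidates in the top view: the real handles are yellow (218,226), blue (354,221) and red (392,228). The decoys are turquoise (312,261) and (437,234), and pink (420,287). The yellow tape ring at (422,180) isn't a handle. The dial is at (153,205). The clamps are red (236,173), blue (285,172) and yellow (328,172). All three handles are present, and the crops confirm the colours.

```bash
cat >> h.py <<'E'
def pose():
    s=status.get_obs(); q=s['tool_rot']; r=R.from_quat([q[1],q[2],q[3],q[0]])
    X=r.apply([1,0,0]); return s,r,np.degrees(np.arctan2(X[1],X[0]))
def go(x,y,z,yaw,hint=None):
    s,r,ya=pose(); d=r.inv().apply(np.array([x,y,z])-s['eef_pos'])
    # target: tool down with x yaw
    c,sn=np.cos(np.radians(yaw)),np.sin(np.radians(yaw))
    T=R.from_matrix(np.array([[c,sn,0],[sn,-c,0],[0,0,-1]]).reshape(3,3))
    rv=np.degrees((r.inv()*T).as_rotvec())
    print('now',s['eef_pos'].round(4),'yaw',ya.round(2),'q7',s['q'][6].round(2),'w',round(s['gripper_width']*85.4,1),'t',round(s['t'],2))
    print('rows: %.4f %.4f %.4f  %.2f %.2f %.2f'%(*d,*rv),' nrows',max(np.linalg.norm(d)/.05,np.linalg.norm(rv)/8.59).round(1))
E
python3 -c "
from h import *
go(.55,-.25,.26,65)"
```

```text
now [ 0.1615 -0.6549  0.2306] yaw 13.85 q7 -0.08 w 85.3 t 0.15
rows: 0.4741 -0.3002 -0.0291  -0.08 -0.03 -51.15  nrows 11.2
```

```bash
python3 -m jog '0.04 -0.025 -0.01 0 0 -5 0.085;0.08 -0.05 -0.02 0 0 -10 0.085;0.12 -0.075 -0.03 0 0 -15 0.085;0.16 -0.10 -0.03 0 0 -20 0.085;0.2 -0.12 -0.03 0 0 -25 0.085'; python3 -c "
from h import *
go(.55,-.25,.26,65)"
```

```text
t: 0.65
eef_pos: [0.3281, -0.4891, 0.2617]
tool_rot: [0.0, 0.942, 0.334, 0.0]
contact_force: [1.0, 0.3, -0.0]
gripper_width: 0.994
now [ 0.3281 -0.4891  0.2617] yaw 39.07 q7 -0.06 w 84.9 t 0.65
rows: 0.3230 -0.0458 0.0016  0.02 0.01 -25.93  nrows 6.5
```

```bash
python3 -m jog '0.05 -0.005 0 0 0 -5 0.085;0.1 -0.01 0 0 0 -10 0.085;0.15 -0.02 0 0 0 -15 0.085;0.2 -0.03 0 0 0 -20 0.085;0.25 -0.035 0 0 0 -25 0.085'; python3 -c "
from h import *
snap('wrist','w1')
go(.56,.15,.26,110)"
```

```text
t: 1.15
eef_pos: [0.4985, -0.3069, 0.2613]
tool_rot: [-0.0, 0.848, 0.53, -0.0]
contact_force: [-0.1, 0.3, -0.2]
gripper_width: 0.997
now [ 0.5057 -0.298   0.2616] yaw 64.96 q7 -0.11 w 85.1 t 1.2
rows: 0.4288 -0.1404 0.0040  0.26 -0.29 -45.04  nrows 9.0
```

View pics/w1.png

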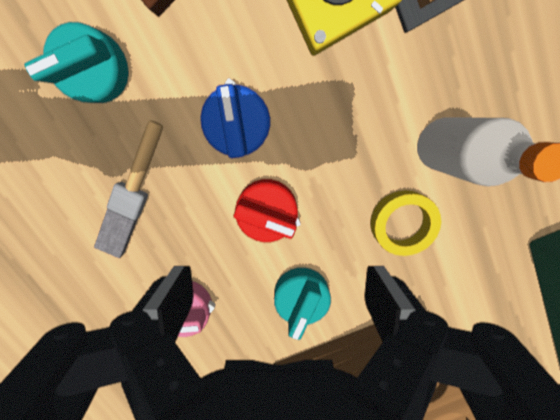

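Wrist view: blue handle (236,118), red (267,212), yellow clamp at the top (345,10). The turquoise and pink decoys and the tape are clearly separate. Moving on to the dial.

```bash
python3 -m jog '0.047 -0.012 0 0 0 -5 0.085;0.094 -0.025 0 0 0 -10 0.085;0.141 -0.038 0 0 0 -16 0.085;0.188 -0.052 0 0 0 -22 0.085;0.235 -0.066 0 0 0 -28 0.085'; python3 -c "
from h import *
snap('wrist','w2')
go(.55,.30,.26,130)"
```

```text
t: 1.7
eef_pos: [0.542, -0.0672, 0.2613]
tool_rot: [0.0, 0.694, 0.72, -0.0]
contact_force: [0.9, -0.1, 0.0]
gripper_width: 0.995
now [ 0.5431 -0.0565  0.2618] yaw 93.01 q7 -0.1 w 84.8 t 1.75
rows: 0.3556 0.0256 0.0038  0.21 -0.26 -36.99  nrows 7.1
```

View pics/w2.png

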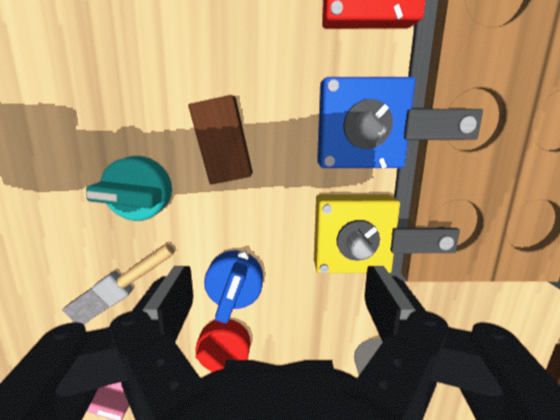

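Blue clamp (367,122), yellow clamp (358,235), white flat lines visible on both collars.

```bash
python3 -m jog '0.049 0.004 0 0 0 -5 0.085;0.098 0.008 0 0 0 -11 0.085;0.147 0.012 0 0 0 -17 0.085;0.196 0.015 0 0 0 -23 0.085;0.245 0.018 0 0 0 -29 0.085'; python3 -c "
from h import *
go(.53,.30,.22,135)"
```

```text
t: 2.25
eef_pos: [0.5522, 0.1778, 0.2612]
tool_rot: [0.0, 0.492, 0.87, -0.0]
contact_force: [0.3, -0.9, -0.6]
gripper_width: 0.996
now [0.5522 0.1778 0.2612] yaw 121.01 q7 -0.11 w 85.1 t 2.25
rows: 0.1162 0.0439 0.0411  -0.01 0.02 -13.99  nrows 2.6
```

```bash
python3 -m jog '0.045 0.017 0.01 0 0 -5 0.085;0.09 0.034 0.02 0 0 -10 0.085;0.105 0.044 0.04 0 0 -14 0.085;0.105 0.044 0.04 0 0 -14 0.085'; python3 -c "
from h import *
snap('wrist','w3');go(.51,.41,.22,140)"
```

```text
t: 2.65
eef_pos: [0.5337, 0.2918, 0.2186]
tool_rot: [-0.002, 0.381, 0.925, -0.001]
contact_force: [0.0, -0.7, -0.4]
gripper_width: 0.988
now [0.5351 0.2896 0.2197] yaw 134.92 q7 -0.12 w 84.9 t 2.7
rows: 0.1030 0.0672 -0.0003  -0.17 -0.09 -5.08  nrows 2.5
```

View pics/w3.png

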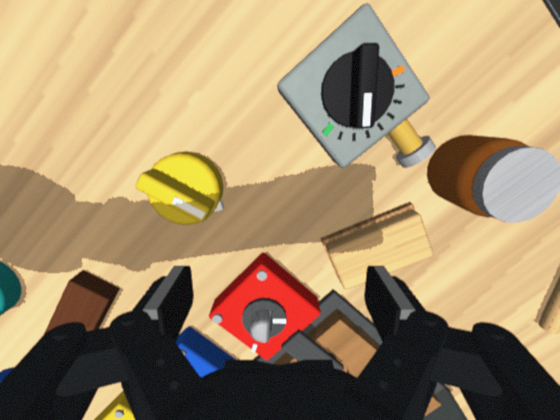

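```bash
python3 -c "
from h import *
crop('w3',270,0,440,170,4.4,'w3d'); crop('w3',120,130,240,250,5,'w3y')"
```

```text
(no output)
```

View pics/w3d.png

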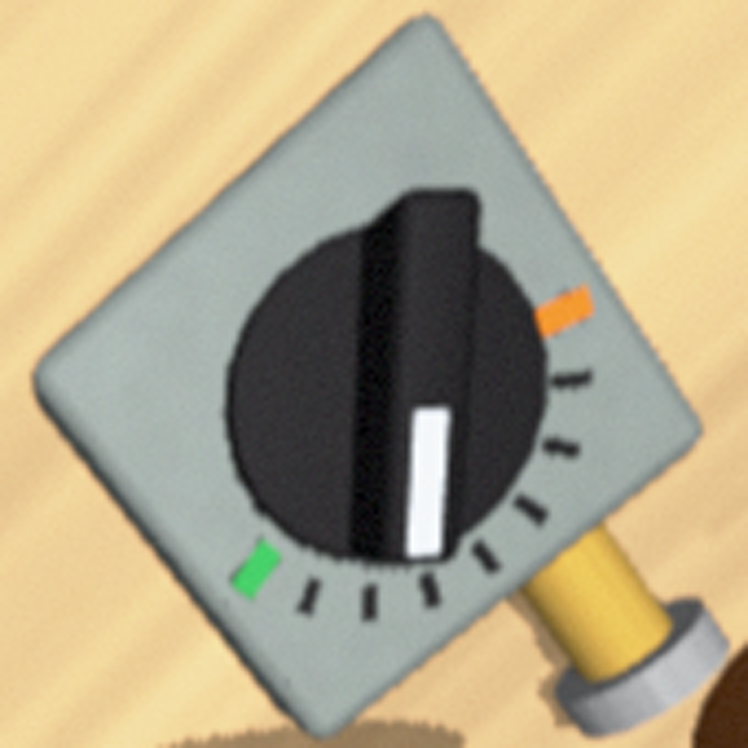

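View pics/w3y.png

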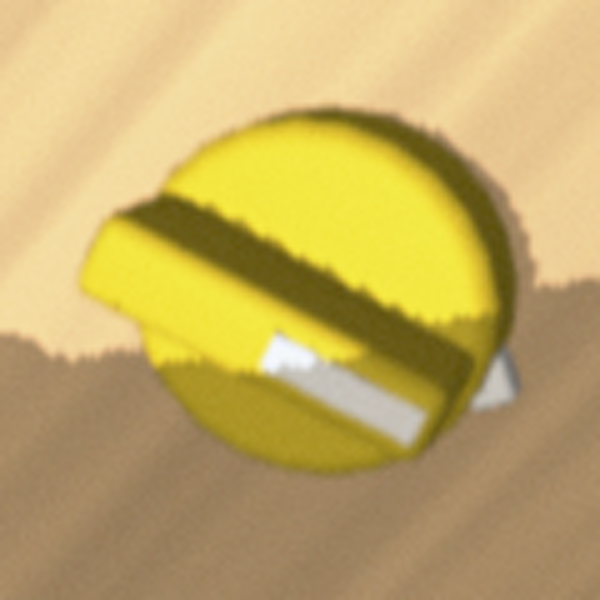

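Run:
```python
from h import *
c=load('w3')
f=lambda u,v,z,o=(270,0),s=4.4: at(c,u/s+o[0],v/s+o[1],z)
a=f(444,191,.096);b=f(425,557,.096);print('bar',a,b,(a+b)/2,np.hypot(*(a-b)[:2]),np.degrees(np.arctan2(*(b-a)[1::-1])))
cs=[f(u,v,.05) for u,v in [(430,15),(702,430),(322,738),(37,378)]];print(np.mean(cs,0),[np.linalg.norm(cs[i]-cs[i-1]).round(3) for i in range(4)])
print('disc',(f(228,400,.064)+f(547,370,.064))/2)
m=np.mean(cs,0)
for n,u,v in [('or',565,312),('gr',256,568)]:
  p=f(u,v,.05)-m;print(n,np.degrees(np.arctan2(p[1],p[0])))
g=lambda u,v,z: f(u,v,z,(120,130),5)
a=g(105,250,.066);b=g(425,432,.066);print('yel bar',a,b,(a+b)/2,np.linalg.norm(a-b),np.degrees(np.arctan2(*(b-a)[1::-1])))
```

```text
bar [0.49038722 0.43629464 0.096     ] [0.53688287 0.39314485 0.096     ] [0.51363505 0.41471975 0.096     ] 0.06343303084366723 -42.86253076733452
[0.5135669  0.41378511 0.05      ] [np.float64(0.105), np.float64(0.104), np.float64(0.105), np.float64(0.104)]
disc [0.51144853 0.41547204 0.064     ]
or 69.8216730468063
gr -79.03845334694381
yel bar [0.42348869 0.2044099  0.066     ] [0.49425798 0.22091925 0.066     ] [0.45887334 0.21266458 0.066     ] 0.0726694727572381 13.131347850494029
```

Dial centre is (0.5135, 0.414), from both the box corners and the bar. The line is at yaw -43°, orange at +70° and green at -79°, a span of 149° = 2.6 rad, as described. Descending now with tool yaw 137°.

```bash
python3 -c "
from h import *
go(.5135,.414,.14,137)"
```

```text
now [0.5351 0.2896 0.2197] yaw 134.92 q7 -0.12 w 84.9 t 2.7
rows: 0.1033 0.0728 0.0797  -0.17 -0.08 -2.08  nrows 3.0
```

```bash
python3 -m jog '0.033 0.023 0.01 -0.05 -0.02 -1 0.07;0.066 0.046 0.03 -0.1 -0.05 -1.5 0.07;0.1033 0.0728 0.06 -0.17 -0.08 -2.1 0.07;0.1033 0.0728 0.0797 -0.17 -0.08 -2.1 0.07;0.1033 0.0728 0.0797 -0.17 -0.08 -2.1 0.07'; python3 -c "
from h import *
snap('wrist','w4');go(.5135,.414,.07,137)"
```

```text
t: 3.2
eef_pos: [0.5142, 0.412, 0.1388]
tool_rot: [0.0, 0.367, 0.93, -0.001]
contact_force: [0.3, -0.9, 0.1]
gripper_width: 0.82
now [0.5158 0.4115 0.1407] yaw 136.79 q7 -0.32 w 69.8 t 3.25
rows: 0.0036 0.0003 0.0707  -0.01 0.16 -0.21  nrows 1.4
```

View pics/w4.png

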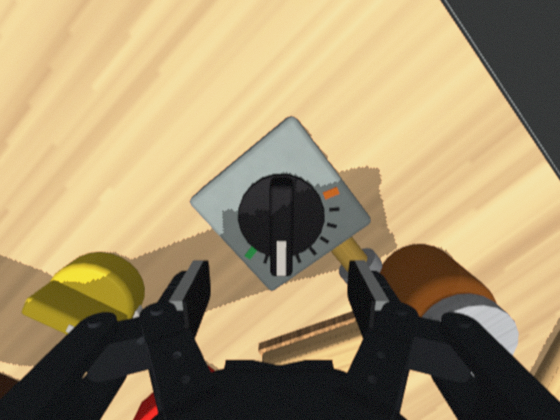

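The dial bar is centred between the fingers (column ~281). Descending and gripping.

```bash
python3 -m jog '0.003 0 0.035 0 0 0 0.06;0.003 0 0.068 0 0 0 0.05;0.003 0 0.07 0 0 0 0.05;0.003 0 0.07 0 0 0 0.01;0.003 0 0.07 0 0 0 0.01' 40; python3 -m jog '0 0 0 0 0 0 0;0 0 0 0 0 0 0;0 0 0 0 0 0 0;0 0 0 0 0 0 0'; python3 -c "
from h import *
go(.5135,.414,.07,137)"
```

```text
t: 3.75
eef_pos: [0.5148, 0.4164, 0.0744]
tool_rot: [0.002, 0.368, 0.93, 0.003]
contact_force: [-1.0, 0.6, 0.7]
gripper_width: 0.252
t: 4.15
eef_pos: [0.5136, 0.4151, 0.0744]
tool_rot: [0.002, 0.367, 0.93, 0.001]
contact_force: [-3.1, -5.9, 9.6]
gripper_width: 0.177
now [0.5136 0.4151 0.0744] yaw 136.88 q7 -0.38 w 15.1 t 4.15
rows: -0.0007 -0.0009 0.0044  0.16 0.22 -0.12  nrows 0.1
```

```bash
python3 -m jog '0 0 -0.004 0 0 -4 0;0 0 -0.004 0 0 -12 0;0 0 -0.004 0 0 -20 0;0 0 -0.004 0 0 -28 0;0 0 -0.004 0 0 -36 0'; python3 -m jog '0 0 0 0 0 -8 0;0 0 0 0 0 -16 0;0 0 0 0 0 -24 0;0 0 0 0 0 -32 0;0 0 0 0 0 -40 0' ; python3 -c "
from h import *
go(.5135,.414,.073,137+110);print(status.get_obs()['torque'])"
```

```text
t: 4.65
eef_pos: [0.5134, 0.4148, 0.0748]
tool_rot: [0.001, 0.059, 0.998, 0.0]
contact_force: [2.4, 2.7, -17.0]
gripper_width: 0.176
t: 5.15
eef_pos: [0.5135, 0.4148, 0.0748]
tool_rot: [0.001, -0.286, 0.958, -0.0]
contact_force: [1.1, 2.0, -16.5]
gripper_width: 0.179
now [0.5135 0.4148 0.0748] yaw -146.8 q7 0.8 w 15.3 t 5.15
rows: 0.0004 -0.0007 0.0018  -0.13 0.10 -33.80  nrows 3.9
[ 0.62985857 -0.27279696 -0.06418028]
```

```bash
python3 -m jog '0 0 0.002 0 0 -8 0;0 0 0.002 0 0 -16 0;0 0 0.002 0 0 -24 0;0 0 0.002 0 0 -32 0;0 0 0.002 0 0 -38 0' ; python3 -m jog '0 0 0 0 0 -1 0;0 0 0 0 0 -2 0;0 0 0 0 0 -3 0;0 0 0 0 0 -3 0';python3 -c "
from h import *
go(.5135,.414,.073,137+110);print(status.get_obs()['torque'])"
```

```text
t: 5.65
eef_pos: [0.5135, 0.4148, 0.0747]
tool_rot: [0.001, -0.582, 0.813, -0.001]
contact_force: [-2.1, -2.7, -0.5]
gripper_width: 0.178
t: 6.05
eef_pos: [0.5138, 0.4153, 0.0747]
tool_rot: [0.002, -0.6, 0.8, -0.001]
contact_force: [-2.3, -4.8, 3.7]
gripper_width: 0.181
now [0.5138 0.4153 0.0747] yaw -106.27 q7 1.45 w 15.4 t 6.05
rows: 0.0014 -0.0001 0.0017  -0.22 0.08 6.73  nrows 0.8
[-0.96617513  0.50094457 -1.09764303]
```

Moment jumped to 1.1 N m, so it's at the stop. Releasing and checking.

```bash
python3 -m jog '0 0 0 0 0 2 0.03;0 0 0 0 0 2 0.06;0 0 0 0 0 2 0.07;0 0 -0.04 0 0 2 0.085;0 0 -0.08 0 0 2 0.085';  python3 -c "
from h import *
snap('wrist','w5');crop('w5',160,80,400,300,3,'w5c');go(.459,.2127,.16,193)"
```

```text
t: 6.55
eef_pos: [0.5124, 0.4157, 0.1538]
tool_rot: [0.001, -0.588, 0.809, -0.0]
contact_force: [0.8, 1.0, 0.4]
gripper_width: 0.987
now [0.514  0.4195 0.1622] yaw -107.99 q7 1.47 w 85.1 t 6.6
rows: 0.2137 -0.0116 -0.0000  0.02 0.72 59.00  nrows 6.9
```

View pics/w5c.png

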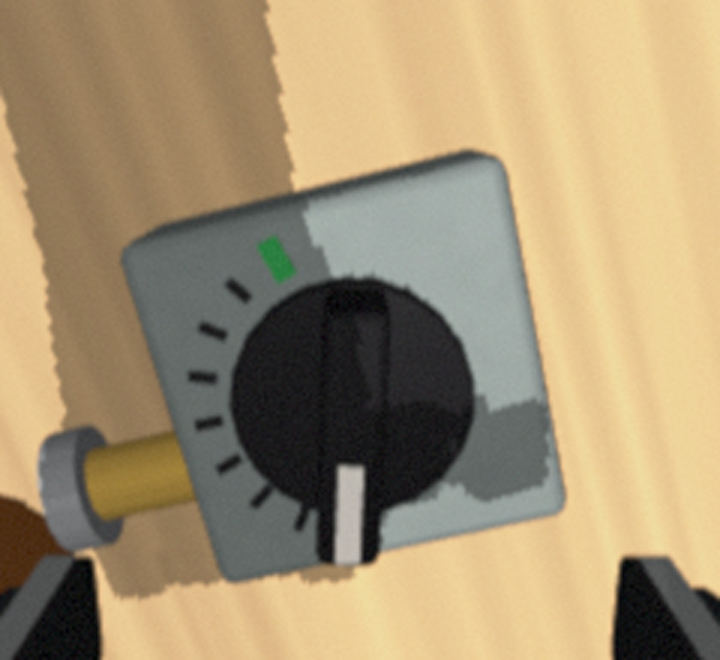

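Dial line is at the orange mark, which the bar hides. Going to the yellow handle.

```bash
python3 -m jog '0.045 -0.002 0 0 0.2 8 0.085;0.09 -0.005 0 0 0.4 16 0.085;0.135 -0.008 0 0 0.6 24 0.085;0.175 -0.01 -0.02 0 0.7 32 0.085;0.19 -0.011 -0.04 0 0.7 40 0.085';  python3 -c "
from h import *
go(.459,.2127,.20,193)"
```

```text
t: 7.1
eef_pos: [0.4633, 0.2277, 0.1926]
tool_rot: [-0.004, -0.271, 0.962, -0.005]
contact_force: [0.3, 0.7, 1.6]
gripper_width: 0.993
now [0.4633 0.2277 0.1926] yaw -148.5 q7 1.05 w 84.8 t 7.1
rows: 0.0116 -0.0106 -0.0072  -0.50 -0.57 18.50  nrows 2.2
```

```bash
python3 -m jog '0.0 -0.005 -0.007 0 0 8 0.085;0.0 -0.01 -0.007 0 -0 16 0.085;0.0 -0.01 -0.007 0 -0 18.5 0.085;0.0 -0.01 -0.007 0 -0 18.5 0.085';  python3 -c "
from h import *
snap('wrist','w6');go(.459,.2127,.20,193)"
```

```text
t: 7.5
eef_pos: [0.4698, 0.2237, 0.2008]
tool_rot: [-0.002, -0.117, 0.993, -0.004]
contact_force: [-0.0, -0.1, 0.6]
gripper_width: 0.995
now [0.4696 0.2237 0.2006] yaw -166.43 q7 0.8 w 85.0 t 7.55
rows: 0.0129 -0.0082 0.0007  -0.42 -0.29 0.57  nrows 0.3
```

View pics/w6.png

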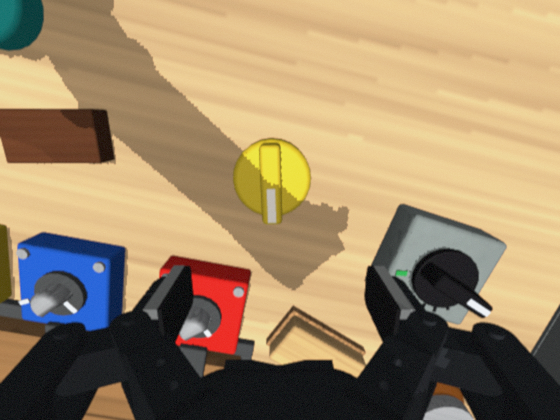

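```bash
python3 -c "
from h import *
crop('w6',220,125,325,230,6,'w6c')"
```

```text
(no output)
```

View pics/w6c.png

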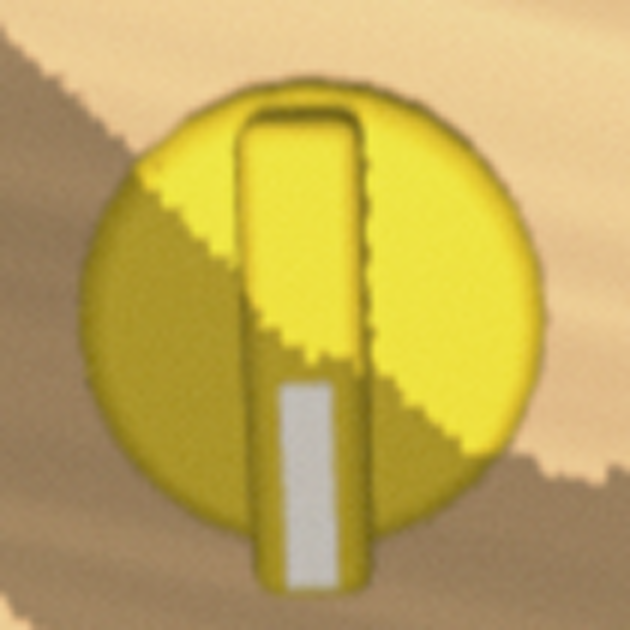

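```bash
cat >> h.py <<'E'
def bar(c,a,b,z,o,s):
    a=at(c,a[0]/s+o[0],a[1]/s+o[1],z);b=at(c,b[0]/s+o[0],b[1]/s+o[1],z)
    print('ctr',((a+b)/2).round(4),'len',np.linalg.norm(a-b).round(4),'yaw',np.degrees(np.arctan2(*(b-a)[1::-1])).round(2)); return (a+b)/2
E
python3 -c "
from h import *
c=load('w6')
bar(c,(300,122),(313,590),.066,(220,125),6)
bar(c,(80,312),(543,312),.034,(220,125),6)
go(.459,.2127,.10,193)
"
```

```text
ctr [0.4567 0.2118 0.066 ] len 0.0755 yaw 14.56
ctr [0.4545 0.2111 0.034 ] len 0.081 yaw 103.51
now [0.4696 0.2237 0.2006] yaw -166.43 q7 0.8 w 85.0 t 7.55
rows: 0.0124 -0.0075 0.1007  -0.42 -0.29 0.57  nrows 2.0
```

```bash
python3 -c "
from h import *
go(.4565,.2117,.04,194)
"
```

```text
now [0.4696 0.2237 0.2006] yaw -166.43 q7 0.8 w 85.0 t 7.55
rows: 0.0148 -0.0074 0.1607  -0.42 -0.29 -0.43  nrows 3.2
```

```bash
python3 -m jog '0.0148 -0.0074 0.045 -0.4 -0.3 -0.4 0.07;0.0148 -0.0074 0.09 -0.4 -0.3 -0.4 0.06;0.0148 -0.0074 0.13 -0.4 -0.3 -0.4 0.055;0.0148 -0.0074 0.155 -0.4 -0.3 -0.4 0.055;0.0148 -0.0074 0.161 -0.4 -0.3 -0.4 0.055' 60;  python3 -c "
from h import *
go(.4565,.2117,.04,194)"
```

```text
t: 8.05
eef_pos: [0.4543, 0.2109, 0.0369]
tool_rot: [-0.003, -0.122, 0.993, -0.0]
contact_force: [0.3, 0.1, 0.0]
gripper_width: 0.646
now [0.4543 0.2109 0.0369] yaw -166.0 q7 0.6 w 55.2 t 8.05
rows: -0.0023 0.0002 -0.0032  -0.02 -0.32 0.00  nrows 0.1
```

```bash
python3 -m jog '-0.002 0 -0.002 0 0 0 0.03;-0.002 0 -0.002 0 0 0 0.01;-0.002 0 -0.002 0 0 0 0;-0.002 0 -0.002 0 0 0 0;-0.002 0 -0.002 0 0 0 0' 60;  python3 -c "
from h import *
go(.4565,.2117,.10,194)"
```

```text
t: 8.55
eef_pos: [0.4596, 0.2129, 0.0432]
tool_rot: [0.001, -0.121, 0.993, 0.001]
contact_force: [0.0, 0.1, 6.2]
gripper_width: 0.223
now [0.4596 0.2129 0.0432] yaw -166.15 q7 0.6 w 19.0 t 8.55
rows: 0.0031 -0.0004 -0.0568  0.04 0.16 -0.15  nrows 1.1
```

```bash
python3 -m jog '0 0 -0.03 0 0 0 0;0 0 -0.07 0 0 0 0;0 0 -0.1 0 0 0 0;0 0 -0.1 0 0 0 0';  python3 -c "
from h import *
go(.4565,.2117,.14,194)
crop('w2',300,60,430,280,3.5,'w2c');snap('wrist','w7')"
```

```text
t: 8.95
eef_pos: [0.4602, 0.2135, 0.1455]
tool_rot: [0.003, -0.121, 0.993, 0.001]
contact_force: [0.5, -0.2, -3.1]
gripper_width: 0.221
now [0.4602 0.2135 0.1455] yaw -166.16 q7 0.75 w 18.9 t 8.95
rows: 0.0041 -0.0009 0.0055  0.04 0.36 -0.16  nrows 0.1
```

View pics/w7.png

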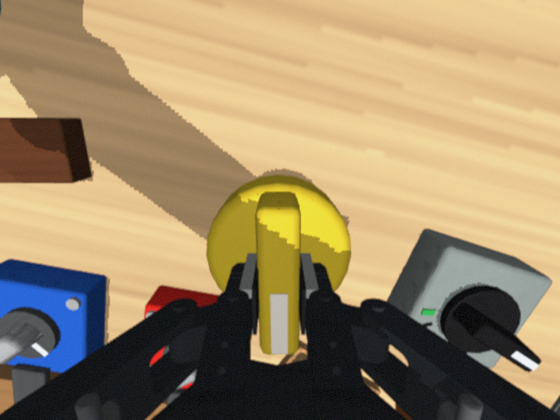

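View pics/w2c.png

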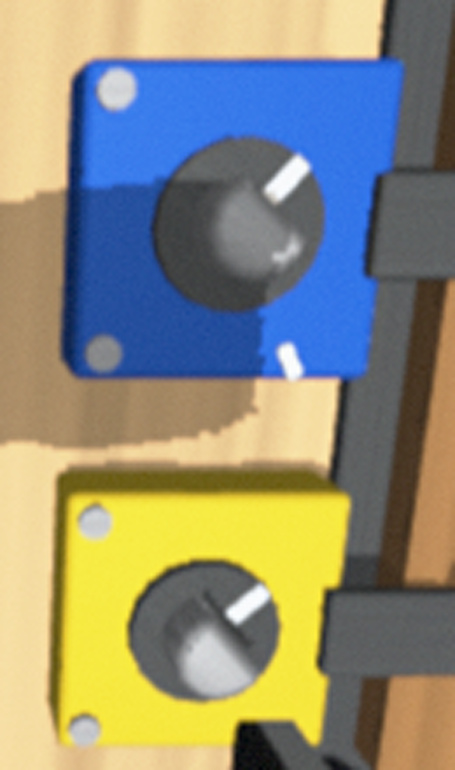

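Run:
```python
from h import *
c=load('w2');f=lambda u,v,z:at(c,u/3.5+300,v/3.5+60,z)
for n,ct,l0,l1,lk in [('Y',(204,630),(230,614),(267,593),None),('B',(238,223),(268,194),(306,162),(290,360))]:
    p=f(*ct,.048);a=f(*l0,.048);b=f(*l1,.048);m=(a+b)/2
    print(n,p.round(4),'line dir',np.degrees(np.arctan2(*(b-a)[1::-1])),'radial',np.degrees(np.arctan2(*(m-p)[1::-1])), np.hypot(*(a-p)[:2]),np.hypot(*(b-p)[:2]))
    if lk: q=f(*lk,.04)-p;print('lock',np.degrees(np.arctan2(q[1],q[0])),np.hypot(*q[:2]))
cs=[f(u,v,.04) for u,v in [(68,492),(350,495),(60,745),(320,745)]];print('Yblock',np.mean(cs,0),[x.round(4) for x in cs])
cs=[f(u,v,.04) for u,v in [(72,60),(403,60),(62,378),(370,378)]];print('Bblock',np.mean(cs,0),[x.round(4) for x in cs])
c=load('w7')
bar(c,(278,195),(279,352),.1683,(0,0),1);bar(c,(208,240),(351,240),.1363,(0,0),1)
```

```text
Y [ 0.6469 -0.1393  0.048 ] line dir 34.89322935151149 radial 36.24218444579144 0.011033407697605272 0.026211774774914126
B [0.6413 0.0047 0.048 ] line dir 43.08948647910792 radial 45.80414816912762 0.012680680859430069 0.02756731422539817
lock -59.88291688694436 0.05203583765380834
Yblock [ 0.64723268 -0.14033445  0.04      ] [array([ 0.594 , -0.0906,  0.04  ]), array([ 0.6959, -0.0881,  0.04  ]), array([ 0.5987, -0.1931,  0.04  ]), array([ 0.7003, -0.1896,  0.04  ])]
Bblock [0.63980225 0.0034362  0.04      ] [array([0.5843, 0.0525, 0.04  ]), array([0.69  , 0.0562, 0.04  ]), array([ 0.5887, -0.0494,  0.04  ]), array([ 0.6962, -0.0456,  0.04  ])]
ctr [0.4537 0.2116 0.1683] len 0.0806 yaw 14.12
ctr [0.4476 0.2106 0.1363] len 0.0787 yaw 103.79
```

```bash
python3 -c "
from h import *
crop('w7',195,160,365,365,3.6,'w7c')
c=load('w7'); print(c['position'],ray(c,278.5,211))"
```

```text
[0.38356285 0.19432282 0.28802001] [ 0.29987833  0.07369467 -0.95112676]
```

View pics/w7c.png

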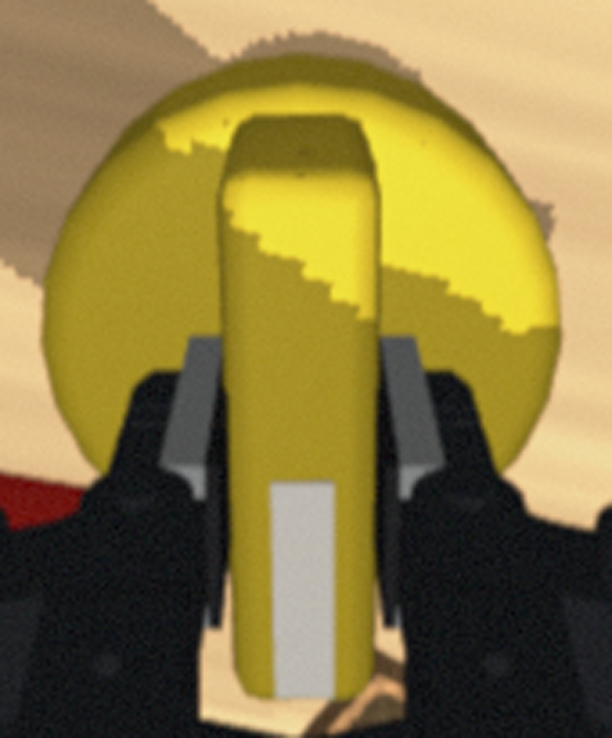

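Run:
```python
from h import *
c=load('w7')
bar(c,(300,170),(305,697),.1683,(195,160),3.6)
bar(c,(44,305),(560,305),.1363,(195,160),3.6)
s,r,y=pose();print(r.inv().apply(np.array(c['position'])-s['eef_pos']))
# pads ends, tips
for u,v in [(205,338),(400,338),(165,465),(440,465)]: print(at(c,u/3.6+195,v/3.6+160,.1455).round(4))
```

```text
ctr [0.4567 0.2126 0.1683] len 0.0763 yaw 14.3
ctr [0.4504 0.211  0.1363] len 0.0793 yaw 103.79
[ 0.07735571  0.00057491 -0.1449941 ]
[0.4548 0.1975 0.1455]
[0.448  0.2251 0.1455]
[0.4771 0.1961 0.1455]
[0.4671 0.2367 0.1455]
```

```bash
python3 -c "
from h import *
go(.73,-.06,.16,215.5)"
```

```text
now [0.4593 0.2123 0.1433] yaw -166.18 q7 0.75 w 18.9 t 9.0
rows: -0.1979 -0.3291 -0.0160  -0.05 0.18 -21.68  nrows 7.7
```

```bash
python3 -m jog '-0.024 -0.04 -0.008 0 0 -2 0;-0.048 -0.08 -0.015 0 0 -5 0;-0.073 -0.12 -0.015 0 0 -8 0;-0.098 -0.162 -0.015 0 0 -11 0;-0.122 -0.203 -0.015 0 0 -14 0';python3 -m jog '-0.02 -0.025 0 0 0 -2 0;-0.04 -0.05 0 0 0 -5 0;-0.06 -0.08 0 0 0 -7 0;-0.063 -0.1 0 0 0 -8 0;-0.063 -0.1 0 0 0 -8 0';python3 -c "
from h import *
snap('wrist','w8');go(.73,-.06,.16,215.5)"
```

```text
t: 9.5
eef_pos: [0.6255, 0.0416, 0.1544]
tool_rot: [-0.002, -0.242, 0.97, -0.0]
contact_force: [0.7, 1.5, -2.8]
gripper_width: 0.219
t: 10.0
eef_pos: [0.7285, -0.0193, 0.1528]
tool_rot: [-0.002, -0.305, 0.952, -0.001]
contact_force: [-0.9, -0.3, -3.3]
gripper_width: 0.22
now [ 0.7272 -0.0169  0.1532] yaw -144.32 q7 1.65 w 18.9 t 10.05
rows: 0.0229 -0.0366 -0.0067  0.09 -0.24 0.18  nrows 0.9
```

View pics/w8.png

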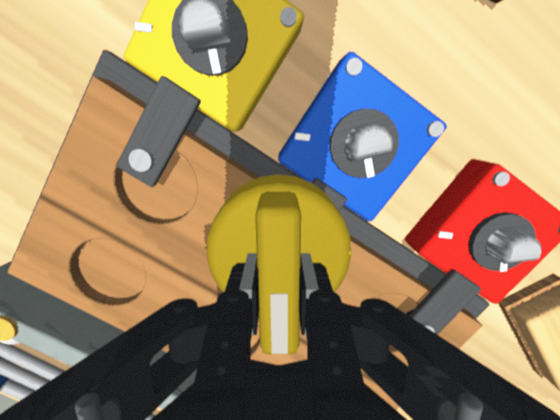

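```bash
python3 -c "
from h import *
crop('w8',120,0,310,140,4,'w8y');crop('w8',275,45,450,225,4,'w8b');crop('w8',400,150,560,310,4,'w8r')"
```

```text
(no output)
```

View pics/w8y.png

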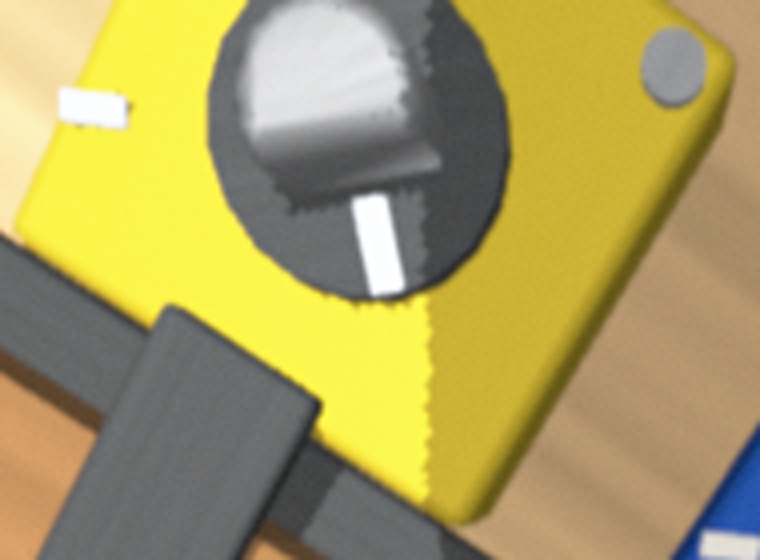

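View pics/w8b.png

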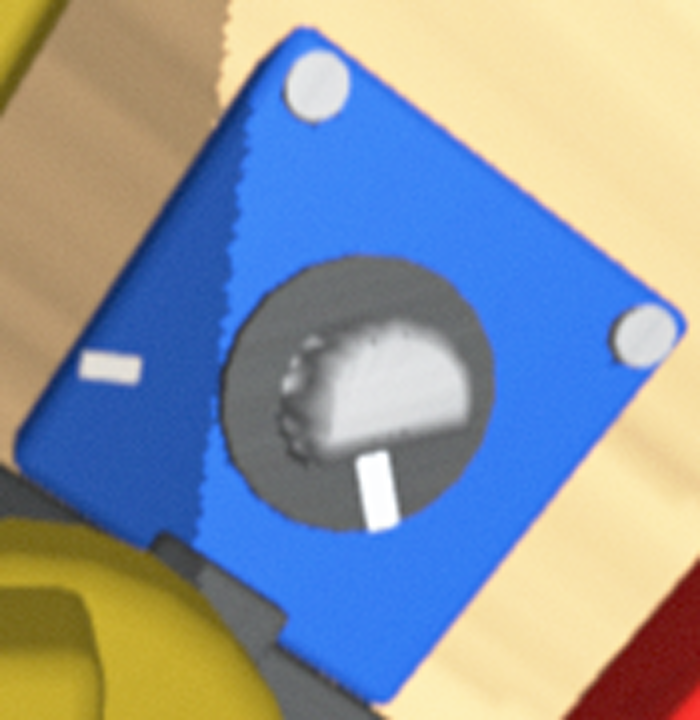

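View pics/w8r.png

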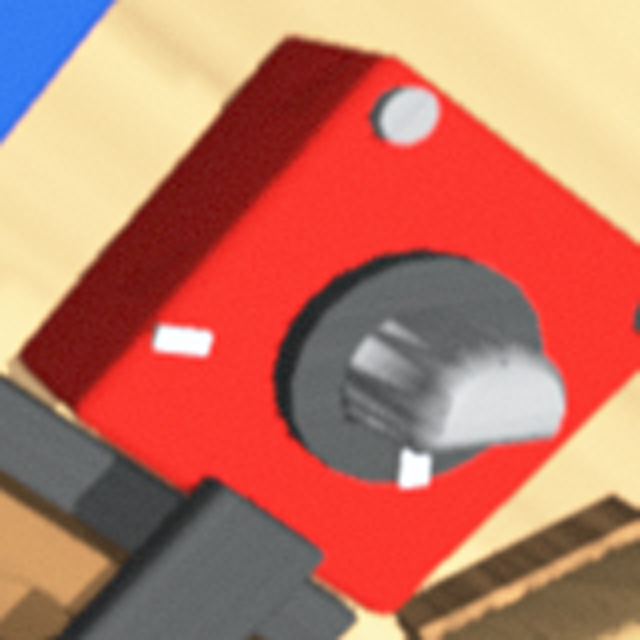

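```bash
cat >> h.py <<'E'
from scipy.optimize import least_squares
def circ(c,pts,o,s,z,r,line=None):
    P=np.array([at(c,u/s+o[0],v/s+o[1],z)[:2] for u,v in pts])
    f=least_squares(lambda x:np.hypot(*(P-x).T)-r,P.mean(0)); x=f.x
    print('centre',x.round(4),'res mm',(f.fun*1000).round(1))
    if line:
        a,b=[at(c,u/s+o[0],v/s+o[1],z)[:2] for u,v in line]
        A=lambda d:np.degrees(np.arctan2(d[1],d[0])).round(1)
        print('  line dir',A(b-a),'radial end',A(b-x),'mid',A((a+b)/2-x),'radii',np.hypot(*(a-x)).round(4),np.hypot(*(b-x)).round(4))
    return x
E
python3 - <<'E'
from h import *
c=load('w8')
A=lambda d:np.degrees(np.arctan2(d[1],d[0])).round(1)
def lk(x,u,v,o):
    p=at(c,u/4+o[0],v/4+o[1],.04)[:2]-x;print('  lock',A(p),np.hypot(*p).round(4))
x=circ(c,[(209,125),(510,140),(385,300),(250,235),(480,250)],(120,0),4,.048,.028,[(368,197),(388,294)]);lk(x,93,108,(120,0))
x=circ(c,[(222,395),(357,255),(494,385),(350,531)],(275,45),4,.048,.028,[(371,453),(384,529)]);lk(x,110,367,(275,45))
x=circ(c,[(540,330),(345,465),(480,265),(292,385),(395,482)],(400,150),4,.048,.028,[(416,455),(415,486)]);lk(x,182,341,(400,150))
E
```

```text
centre [ 0.6467 -0.1393] res mm [-0.1 -0.8 -0.1 -0.4  0.4]
  line dir 44.8 radial end 42.4 mid 41.3 radii 0.0103 0.027
  lock -61.4 0.0522
centre [0.6418 0.0044] res mm [-0.4 -0.5 -0.5 -0.5]
  line dir 50.2 radial end 51.7 mid 52.4 radii 0.0118 0.0282
  lock -60.8 0.0501
centre [0.635  0.1628] res mm [-0.9 -2.  -1.6 -0.5 -0.1]
  line dir 46.6 radial end 47.6 mid 47.8 radii 0.0215 0.0296
  lock -59.1 0.0492
```

Run:
```python
from h import *
A=lambda d:np.degrees(np.arctan2(d[1],d[0])).round(1)
def blk(c,pts,o,s):
    P=[at(c,u/s+o[0],v/s+o[1],.04)[:2] for u,v in pts]
    print(np.mean(P,0).round(4),[(A(P[(i+1)%4]-P[i]),np.hypot(*(P[(i+1)%4]-P[i])).round(4)) for i in range(4)])
blk(load('w8'),[(312,28),(690,325),(380,703),(17,450)],(275,45),4)
c=load('w2')
blk(c,[(72,60),(403,60),(370,378),(62,378)],(300,60),3.5)
for n in ['w2','w8','w6','w3']:
    c=load(n); q=c['orientation'];r=R.from_quat([q[1],q[2],q[3],q[0]]); print(n,c['position'],A(r.apply([0,1,0])),ray(c,278,211))
```

```text
[0.6411 0.0042] [(np.float64(91.7), np.float64(0.0987)), (np.float64(1.2), np.float64(0.0998)), (np.float64(-89.1), np.float64(0.1)), (np.float64(-179.6), np.float64(0.0985))]
[0.6398 0.0034] [(np.float64(2.0), np.float64(0.1058)), (np.float64(-86.5), np.float64(0.102)), (np.float64(-178.0), np.float64(0.1076)), (np.float64(92.5), np.float64(0.102))]
w2 [0.53861139 0.00984964 0.40425458] 92.0 [ 0.00916636 -0.30357661 -0.95276429]
w8 [ 0.66536836 -0.06434896  0.29619377] -144.5 [ 0.24401703  0.17140111 -0.95450506]
w6 [0.39423684 0.2064431  0.34415012] -166.4 [ 0.29261483  0.06012051 -0.9543399 ]
w3 [0.47878329 0.34604997 0.36192148] 135.2 [ 0.2093996  -0.21546091 -0.95379818]
```

```bash
python3 -c "
from h import *
go(.72,-.08,.17,215.5)"
```

```text
now [ 0.7272 -0.0169  0.1532] yaw -144.32 q7 1.65 w 18.9 t 10.05
rows: 0.0427 -0.0470 -0.0166  0.09 -0.24 0.18  nrows 1.3
```

```bash
python3 -m jog '0.025 -0.03 -0.01 0 0 0 0;0.04 -0.047 -0.017 0 0 0 0;0.04 -0.047 -0.017 0 0 0 0;0.04 -0.047 -0.017 0 0 0 0'; python3 -c "
from h import *
snap('wrist','w9');go(.6467,-.1393,.17,220);crop('w9',180,0,350,180,4,'w9c')"
```

```text
t: 10.45
eef_pos: [0.7217, -0.076, 0.1724]
tool_rot: [-0.001, -0.308, 0.951, 0.0]
contact_force: [-1.0, 0.1, -2.1]
gripper_width: 0.22
now [ 0.7217 -0.0747  0.1725] yaw -144.04 q7 1.74 w 18.7 t 10.5
rows: 0.0987 -0.0083 0.0027  0.10 -0.09 -4.04  nrows 2.0
```

View pics/w9c.png

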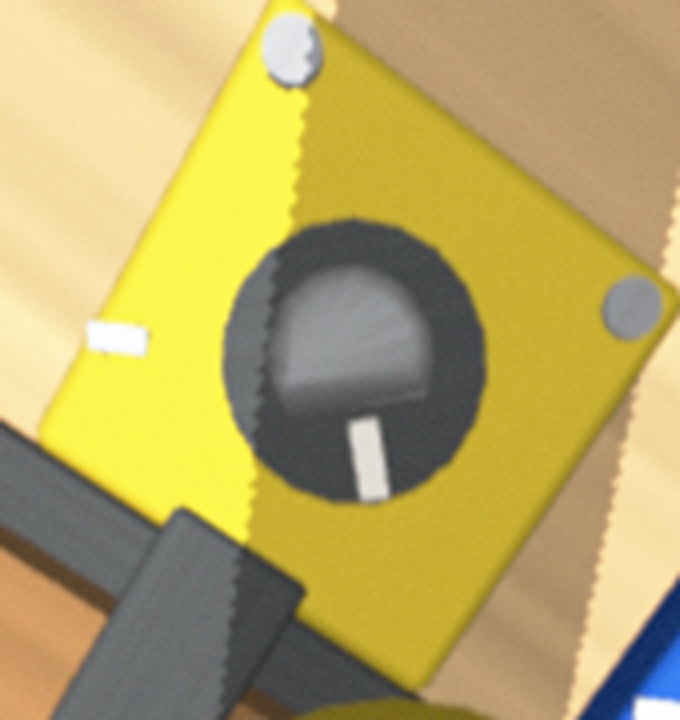

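Run:
```python
from h import *
c=load('w9')
x=circ(c,[(223,350),(486,365),(353,219),(355,503),(262,262),(450,270),(455,460)],(180,0),4,.048,.028,[(364,419),(374,500)])
A=lambda d:np.degrees(np.arctan2(d[1],d[0])).round(1)
p=at(c,117/4+180,338/4,.04)[:2]-x;print('lock',A(p),np.hypot(*p))
a=at(c,285/4+180,388/4,.072);b=at(c,428/4+180,365/4,.072);print('flat top edge normal',A(b-a)-90,np.linalg.norm(b-a))
a=at(c,297/4+180,413/4,.056);b=at(c,428/4+180,392/4,.056);print('flat edge normal',A(b-a)-90)
for P in [(290,50,.044),(632,307,.044)]: print('screw',at(c,P[0]/4+180,P[1]/4,P[2]))
P=[at(c,u/4+180,v/4,.04)[:2] for u,v in [(280,-2),(682,298),(423,690),(38,433)]]
print(np.mean(P,0),[(A(P[(i+1)%4]-P[i]),np.hypot(*(P[(i+1)%4]-P[i])).round(4)) for i in range(4)])
```

```text
centre [ 0.6476 -0.1397] res mm [-0.6 -0.5  0.1 -1.  -0.6 -0.8  0. ]
  line dir 42.8 radial end 44.6 mid 45.3 radii 0.0101 0.0266
lock -61.7 0.05109906729314837
flat top edge normal 44.30000000000001 0.027518079404367117
flat edge normal 44.400000000000006
screw [ 0.60703524 -0.18388132  0.044     ]
screw [ 0.60369849 -0.09985139  0.044     ]
[ 0.64706261 -0.13978375] [(np.float64(92.7), np.float64(0.0995)), (np.float64(2.8), np.float64(0.0994)), (np.float64(-88.0), np.float64(0.1014)), (np.float64(-178.3), np.float64(0.0982))]
```

```bash
python3 -c "
from h import *
go(.6496,-.1372,.13,224)"
```

```text
now [ 0.7217 -0.0747  0.1725] yaw -144.04 q7 1.74 w 18.7 t 10.5
rows: 0.0951 -0.0083 0.0426  0.11 -0.08 -8.04  nrows 2.1
```

```bash
python3 -m jog '0.04 -0.003 0 0 0 -3 0;0.08 -0.007 0 0 0 -6 0;0.0951 -0.0083 0.02 0.1 -0.1 -8 0;0.0951 -0.0083 0.0426 0.1 -0.1 -8 0;0.0951 -0.0083 0.0426 0.1 -0.1 -8 0'; python3 -m jog '0 0 0 0 0 0 0;0 0 0 0 0 0 0'; python3 -c "
from h import *
go(.6496,-.1372,.118,224)"
```

```text
t: 11.0
eef_pos: [0.6476, -0.1379, 0.1273]
tool_rot: [-0.002, -0.374, 0.927, 0.001]
contact_force: [0.1, 0.6, -3.3]
gripper_width: 0.221
t: 11.2
eef_pos: [0.6516, -0.1369, 0.1321]
tool_rot: [0.002, -0.374, 0.927, -0.0]
contact_force: [0.2, 0.3, -1.8]
gripper_width: 0.222
now [ 0.6516 -0.1369  0.1321] yaw -136.03 q7 1.9 w 18.9 t 11.2
rows: 0.0016 0.0012 0.0141  -0.12 0.16 -0.03  nrows 0.3
```

```bash
python3 -m jog '0 0 0.005 0 0 0 0;0 0 0.01 0 0 0 0;0 0 0.012 0 0 0 0;0 0 0.012 0 0 0 0;0 0 0.012 0 0 0 0'; python3 -c "
from h import *
go(.6496,-.1372,.09,224)"
```

```text
t: 11.7
eef_pos: [0.6506, -0.1388, 0.1187]
tool_rot: [0.001, -0.373, 0.928, -0.0]
contact_force: [-0.0, 0.1, -2.3]
gripper_width: 0.216
now [ 0.6506 -0.1388  0.1187] yaw -136.15 q7 1.89 w 18.5 t 11.7
rows: -0.0004 0.0019 0.0287  -0.08 0.05 -0.15  nrows 0.6
```

```bash
python3 -m jog '0 0.001 0.003 0 0 0 0;0 0.0015 0.006 0 0 0 0;0 0.0015 0.009 0 0 0 0;0 0.0015 0.012 0 0 0 0;0 0.0015 0.015 0 0 0 0'; python3 -c "
from h import *
go(.6496,-.1372,.09,224)"
```

```text
t: 12.2
eef_pos: [0.6495, -0.1378, 0.1034]
tool_rot: [0.001, -0.373, 0.928, -0.0]
contact_force: [0.2, 0.8, -2.0]
gripper_width: 0.222
now [ 0.6495 -0.1378  0.1034] yaw -136.15 q7 1.88 w 19.0 t 12.2
rows: -0.0005 0.0004 0.0134  -0.08 0.04 -0.15  nrows 0.3
```

```bash
python3 -m jog '0 0 0.003 0 0 0 0;0 0 0.006 0 0 0 0;0 0 0.009 0 0 0 0;0 0 0.012 0 0 0 0;0 0 0.013 0 0 0 0'; python3 -c "
from h import *
go(.6496,-.1372,.09,224)"
```

```text
t: 12.7
eef_pos: [0.6497, -0.1378, 0.0913]
tool_rot: [0.001, -0.373, 0.928, -0.001]
contact_force: [-3.5, -0.5, 7.8]
gripper_width: 0.221
now [ 0.6497 -0.1378  0.0913] yaw -136.16 q7 1.87 w 18.9 t 12.7
rows: -0.0003 0.0005 0.0013  -0.10 0.04 -0.16  nrows 0.0
```

Fully down: light contact at the expected height. Turning clockwise about 105°.

```bash
python3 -m jog '0 0 0 0 0 8 0;0 0 0 0 0 16 0;0 0 0 0 0 24 0;0 0 0 0 0 32 0;0 0 0 0 0 40 0' 80;python3 -m jog '0 0 0 0 0 8 0;0 0 0 0 0 16 0;0 0 0 0 0 24 0;0 0 0 0 0 32 0;0 0 0 0 0 40 0'; python3 -c "
from h import *
go(.6496,-.1372,.09,118.5);print(status.get_obs()['torque'])"
```

```text
t: 13.2
eef_pos: [0.6505, -0.139, 0.0914]
tool_rot: [0.002, -0.031, 1.0, -0.001]
contact_force: [2.0, -2.9, -0.7]
gripper_width: 0.22
t: 13.7
eef_pos: [0.6504, -0.1408, 0.0915]
tool_rot: [0.002, 0.314, 0.95, -0.002]
contact_force: [1.6, -6.4, -0.2]
gripper_width: 0.213
now [ 0.6504 -0.1408  0.0915] yaw 143.45 q7 0.62 w 18.2 t 13.7
rows: 0.0028 0.0024 0.0014  -0.01 0.33 24.95  nrows 2.9
[-1.41880141 -0.1887758   0.22314255]
```

```bash
python3 -m jog '0 0.001 0 0 0 8 0;0 0.001 0 0 0 16 0;0 0.001 0 0 0 24 0;0 0.001 0 0 0 27 0;0 0.001 0 0 0 27 0';python3 -c "
from h import *
go(.6488,-.1424,.09,118.5);print(status.get_obs()['torque'])"
```

```text
t: 14.2
eef_pos: [0.6498, -0.1417, 0.0915]
tool_rot: [0.002, 0.525, 0.851, -0.003]
contact_force: [-2.8, -8.0, 4.5]
gripper_width: 0.218
now [ 0.6498 -0.1417  0.0915] yaw 116.6 q7 0.21 w 18.6 t 14.2
rows: -0.0001 -0.0012 0.0015  -0.12 0.38 -1.90  nrows 0.2
[-1.96303703  0.67950777 -0.05138088]
```

```bash
python3 -m jog '0 0 0 0 0 2 0;0 0 0 0 0 4 0;0 0 0 0 0 5 0;0 0 0 0 0 5 0';python3 -c "
from h import *
go(.6488,-.1424,.09,118.5);print(status.get_obs()['torque'])"
```

```text
t: 14.6
eef_pos: [0.6496, -0.1418, 0.0915]
tool_rot: [0.002, 0.562, 0.827, -0.003]
contact_force: [-3.4, -8.8, 3.6]
gripper_width: 0.217
now [ 0.6496 -0.1418  0.0915] yaw 111.66 q7 0.14 w 18.5 t 14.6
rows: -0.0002 -0.0010 0.0015  -0.12 0.37 -6.84  nrows 0.8
[-2.02507299  0.75721632  0.04060849]
```

```bash
python3 -c "
from h import *
snap('wrist','w10');snap('scene','s1');crop('s1',130,170,310,310,4,'s1c')"
```

```text
(no output)
```

View pics/w10.png

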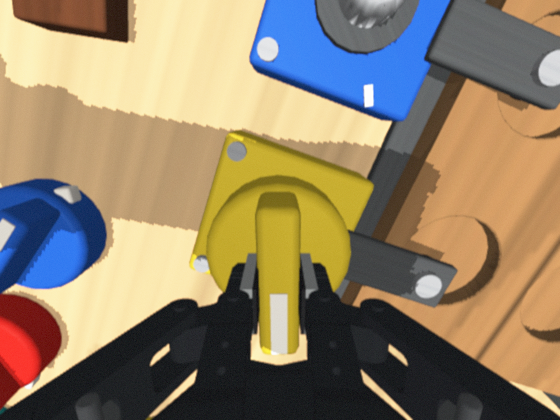

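View pics/s1c.png

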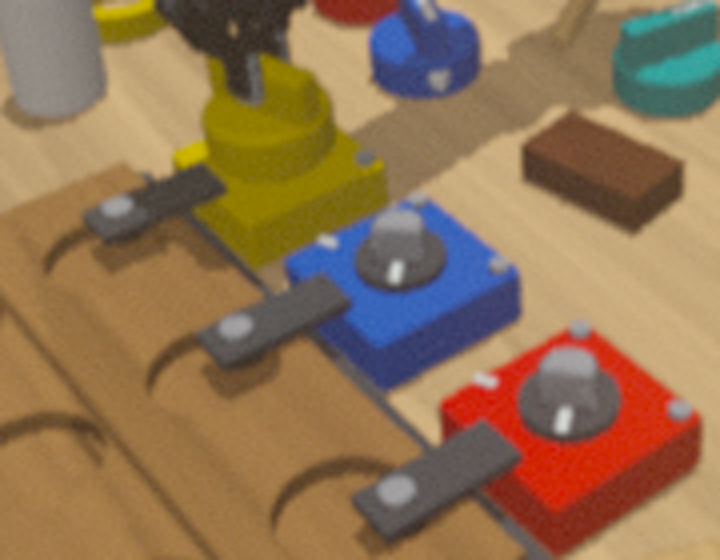

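```bash
python3 -m jog '0 0 0 0 0 2 0;0 0 0 0 0 4 0;0 0 0 0 0 5 0;0 0 0 0 0 5 0';python3 -c "
from h import *
go(.6488,-.1424,.09,118.5);print(status.get_obs()['torque'])"
```

```text
t: 15.1
eef_pos: [0.6495, -0.1421, 0.0915]
tool_rot: [0.002, 0.597, 0.802, -0.003]
contact_force: [-3.4, -9.0, 4.8]
gripper_width: 0.216
now [ 0.6495 -0.1421  0.0915] yaw 106.65 q7 0.06 w 18.4 t 15.1
rows: -0.0001 -0.0007 0.0015  -0.13 0.38 -11.85  nrows 1.4
[-2.1157771   0.9334267   0.00597189]
```

```bash
python3 -c "
from h import *
snap('wrist','w11');crop('w11',150,90,400,370,2.8,'w11c')"
```

```text
(no output)
```

View pics/w11c.png

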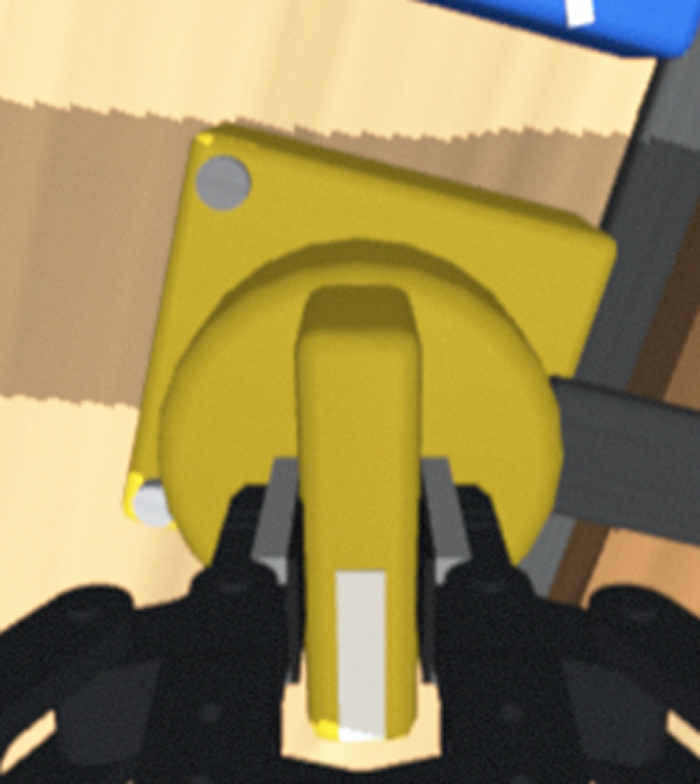

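```bash
python3 -m jog '0 0 0 0 0 0 0.03;0 0 0 0 0 0 0.05;0 0 0 0 0 0 0.06;-0.02 0 -0.04 0 0 0 0.07;-0.05 0 -0.08 0 0 0 0.07'; python3 -m jog '-0.04 0 -0.03 0 0 0 0.08;-0.06 0 -0.03 0 0 0 0.08;-0.06 0 -0.03 0 0 0 0.08';python3 -c "
from h import *
snap('wrist','w12')"
```

```text
t: 15.65
eef_pos: [0.664, -0.1814, 0.1708]
tool_rot: [-0.001, 0.594, 0.805, 0.001]
contact_force: [2.3, -0.2, 0.3]
gripper_width: 0.82
t: 15.95
eef_pos: [0.6826, -0.2466, 0.2017]
tool_rot: [0.002, 0.598, 0.802, 0.0]
contact_force: [0.1, 0.1, -0.9]
gripper_width: 0.941
```

View pics/w12.png

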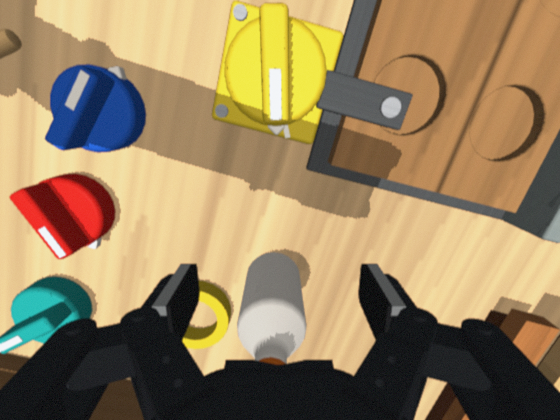

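```bash
python3 -c "
from h import *
crop('w12',200,0,350,160,4.8,'w12c')"
```

```text
(no output)
```

View pics/w12c.png

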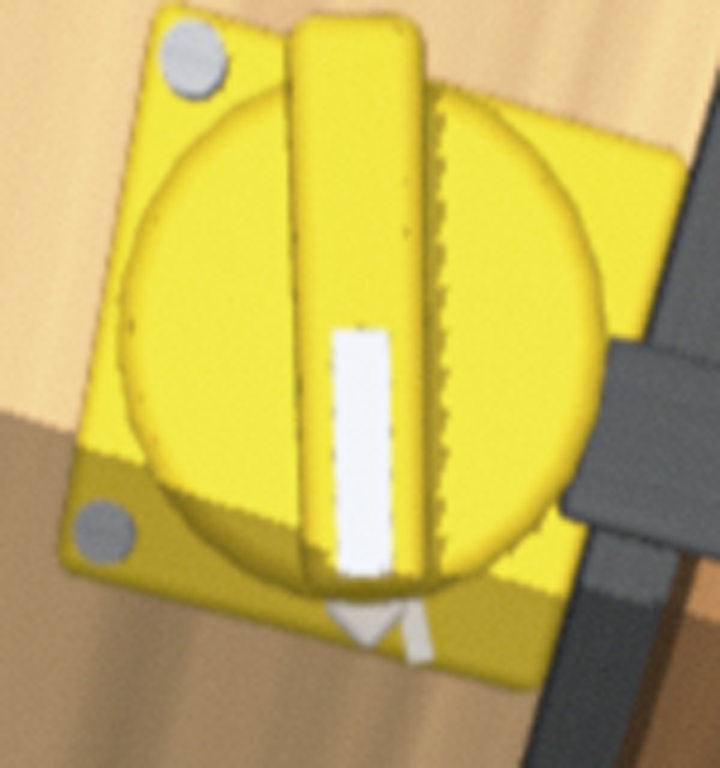

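Run:
```python
from h import *
c=load('w12');o=(200,0);s=4.8
# fit circle r=.042 with z free
pts=[(120,325),(607,325),(200,130),(540,150),(160,460),(565,460),(250,570)]
def f(x):
    P=np.array([at(c,u/s+o[0],v/s+o[1],x[2])[:2] for u,v in pts]); return np.hypot(*(P-x[:2]).T)-.042
r=least_squares(f,[.647,-.14,.08],x_scale=[.01,.01,.01]);print(r.x,(r.fun*1000).round(1))
x=circ(c,pts,o,s,.082,.042)
bar(c,(357,30),(362,578),.114,o,s)
A=lambda d:np.degrees(np.arctan2(d[1],d[0])).round(1)
p=at(c,(415/s)+200,632/s,.04)[:2]-[.6472,-.1395];print('lock',A(p),np.hypot(*p))
p=at(c,(367/s)+200,612/s,.048)[:2]-[.6472,-.1395];print('nose',A(p),np.hypot(*p))
```

```text
[ 0.64786781 -0.1397339   0.07056723] [ 0.1  0.7  0.1 -0.  -1.1 -1.   1.2]
centre [ 0.6484 -0.1409] res mm [-1.6 -1.3 -1.7 -2.  -2.6 -2.8 -0.4]
ctr [ 0.6485 -0.1421  0.114 ] len 0.0725 yaw -73.12
lock -61.2 0.05221305149932876
nose -71.9 0.046760596614071046
```

Nose is ~11° past the line. With a side push, the D-socket slack (1.3 mm play) allows about that much, so the spindle is probably at its stop. I'll regrasp centred on the axis, confirm the stop by moment, and bring the nose back to the line inside the slack.

```bash
python3 -c "
from h import *
go(.6472,-.1395,.15,107)"
```

```text
now [ 0.682  -0.2435  0.2007] yaw 106.72 q7 0.28 w 80.3 t 16.0
rows: 0.1097 -0.0035 0.0506  0.11 0.06 -0.28  nrows 2.4
```

```bash
python3 -m jog '0.045 -0.001 0 0 0 -0.3 0.06;0.09 -0.003 0.02 0 0 -0.3 0.06;0.1085 -0.0035 0.05 0 0 -0.3 0.06;0.1085 -0.0035 0.05 0 0 -0.3 0.06;0.1085 -0.0035 0.05 0 0 -0.3 0.06'; python3 -m jog '0 0 0 0 0 0 0.06;0 0 0 0 0 0 0.06';python3 -c "
from h import *
go(.6472,-.1395,.0905,107)"
```

```text
t: 16.5
eef_pos: [0.6466, -0.1379, 0.1502]
tool_rot: [-0.0, 0.593, 0.805, -0.0]
contact_force: [0.7, -0.5, 0.7]
gripper_width: 0.704
t: 16.7
eef_pos: [0.6481, -0.1406, 0.1518]
tool_rot: [0.002, 0.594, 0.804, 0.001]
contact_force: [0.1, -0.9, -1.3]
gripper_width: 0.698
now [ 0.6481 -0.1406  0.1518] yaw 107.05 q7 0.11 w 59.6 t 16.7
rows: 0.0015 -0.0007 0.0613  0.17 0.12 0.05  nrows 1.2
```

```bash
python3 -m jog '0.001 -0.0007 0.03 0 0 0 0.06;0.001 -0.0007 0.055 0 0 0 0.06;0.001 -0.0007 0.06 0 0 0 0.06;0.001 -0.0007 0.06 0 0 0 0.06;0.001 -0.0007 0.06 0 0 0 0.06'; python3 -m jog '0 0 0 0 0 0 0;0 0 0 0 0 0 0;0 0 0 0 0 0 0;0 0 0 0 0 0 0;0 0 0 0 0 0 0' 60;python3 -c "
from h import *
go(.6472,-.1395,.0905,107);print(status.get_obs()['torque'])"
```

```text
t: 17.2
eef_pos: [0.6474, -0.1389, 0.0923]
tool_rot: [0.002, 0.594, 0.804, 0.001]
contact_force: [0.4, -0.0, 0.7]
gripper_width: 0.702
t: 17.7
eef_pos: [0.6471, -0.1386, 0.0917]
tool_rot: [0.002, 0.594, 0.805, 0.001]
contact_force: [1.3, 0.2, 4.6]
gripper_width: 0.228
now [ 0.6471 -0.1386  0.0917] yaw 107.15 q7 0.07 w 19.5 t 17.7
rows: -0.0009 -0.0002 0.0012  0.17 0.10 0.15  nrows 0.0
[-0.0008201   0.01894153 -0.04640698]
```

```bash
python3 -m jog '0 0 0 0 0 1 0;0 0 0 0 0 2 0;0 0 0 0 0 2 0';python3 -c "
from h import *
s=pose();print(s[2],s[0]['torque'])"; python3 -m jog '0 0 0 0 0 1 0;0 0 0 0 0 2 0;0 0 0 0 0 2 0';python3 -c "
from h import *
s=pose();print(s[2],s[0]['torque'])"
```

```text
t: 18.0
eef_pos: [0.647, -0.1387, 0.0917]
tool_rot: [0.002, 0.608, 0.794, 0.0]
contact_force: [1.0, -0.3, 5.8]
gripper_width: 0.22
105.17832509652692 [-0.12737898  0.1101147   0.32562928]
t: 18.3
eef_pos: [0.6468, -0.1388, 0.0917]
tool_rot: [0.002, 0.621, 0.784, 0.0]
contact_force: [-0.5, -0.2, 6.5]
gripper_width: 0.224
103.23383677640177 [-0.19656116  0.17811914  0.6861191 ]
```

Moment climbs to 0.69 N m, well over the 0.12 friction, so the spindle is at its stop. Turning back within the slack.

```bash
for i in 1; do python3 -m jog '0 0 0 0 0 -2 0;0 0 0 0 0 -4 0;0 0 0 0 0 -6 0;0 0 0 0 0 -6 0'; done; python3 -c "
from h import *
s=pose();print(s[2],s[0]['torque'])"; python3 -m jog '0 0 0 0 0 -2 0;0 0 0 0 0 -4 0;0 0 0 0 0 -4 0';python3 -c "
from h import *
s=pose();print(s[2],s[0]['torque'])"
```

```text
t: 18.7
eef_pos: [0.6467, -0.1388, 0.0916]
tool_rot: [0.001, 0.579, 0.815, 0.0]
contact_force: [-0.7, -0.2, 7.1]
gripper_width: 0.218
109.19497801778692 [-0.11773375  0.31535549  0.01435762]
t: 19.0
eef_pos: [0.6463, -0.1385, 0.0916]
tool_rot: [0.001, 0.55, 0.835, 0.0]
contact_force: [-2.0, -0.1, 6.8]
gripper_width: 0.222
113.20618744823511 [ 0.06279274  0.62285552 -0.00528607]
```

```bash
python3 -m jog '0 0 0 0 0 -1 0;0 0 0 0 0 -2 0;0 0 0 0 0 -2 0';python3 -c "
from h import *
s=pose();print(s[2],s[0]['torque'])";python3 -m jog '0 0 0 0 0 -1 0;0 0 0 0 0 -2 0;0 0 0 0 0 -2 0';python3 -c "
from h import *
s=pose();print(s[2],s[0]['torque'])"
```

```text
t: 19.3
eef_pos: [0.6461, -0.1382, 0.0916]
tool_rot: [0.001, 0.536, 0.844, 0.0]
contact_force: [-1.5, 1.3, 8.6]
gripper_width: 0.221
115.18714733641511 [ 0.10585938  0.73354362 -0.03705027]
t: 19.6
eef_pos: [0.646, -0.1381, 0.0916]
tool_rot: [0.0, 0.521, 0.854, 0.0]
contact_force: [-2.7, 1.2, 8.1]
gripper_width: 0.22
117.19178402260049 [ 0.19199843  0.83031883 -0.12461428]
```

```bash
python3 -m jog '0 0 0 0 0 3 0;0 0 0 0 0 7 0;0 0 0 0 0 11 0;0 0 0 0 0 13 0;0 0 0 0 0 13 0';python3 -c "
from h import *
s=pose();print(s[2],s[0]['torque'])";python3 -m jog '0 0 0 0 0 -3 0;0 0 0 0 0 -6 0;0 0 0 0 0 -9 0;0 0 0 0 0 -10 0;0 0 0 0 0 -10 0';python3 -c "
from h import *
s=pose();print(s[2],s[0]['torque'])"
```

```text
t: 20.1
eef_pos: [0.6466, -0.1389, 0.0916]
tool_rot: [0.001, 0.614, 0.789, 0.0]
contact_force: [-0.9, -1.2, 7.5]
gripper_width: 0.223
104.17610956990265 [-0.22918794  0.38391662  0.44851147]
t: 20.6
eef_pos: [0.646, -0.1381, 0.0916]
tool_rot: [0.0, 0.543, 0.84, 0.0]
contact_force: [-2.5, 0.5, 9.0]
gripper_width: 0.221
114.18703657007576 [ 0.19666332  0.90960616 -0.01771315]
```

```bash
python3 -m jog '0 0 0 0 0 0 0.03;0 0 0 0 0 0 0.05;0 0 0 0 0 0 0.06;0 0 -0.04 0 0 0 0.07;0 0 -0.08 0 0 0 0.085'; python3 -c "
from h import *
go(.49,-.24,.2,75)"
```

```text
t: 21.1
eef_pos: [0.6449, -0.1386, 0.17]
tool_rot: [-0.001, 0.543, 0.839, -0.0]
contact_force: [0.8, -0.7, 0.8]
gripper_width: 0.962
now [ 0.6449 -0.1386  0.17  ] yaw 114.16 q7 0.23 w 82.1 t 21.1
rows: -0.0291 -0.1829 -0.0297  -0.12 -0.03 39.16  nrows 4.6
```

```bash
python3 -m jog '0 -0.04 -0.03 0 0 8 0.085;-0.01 -0.08 -0.03 0 0 16 0.085;-0.015 -0.12 -0.03 0 0 24 0.085;-0.025 -0.16 -0.03 0 0 32 0.085;-0.03 -0.183 -0.03 0 0 39 0.085';python3 -m jog '0 0 0 0 0 0 0.085;0 0 0 0 0 0 0.085'; python3 -c "
from h import *
snap('wrist','w13');go(.481,-.22,.2,75)"
```

```text
t: 21.6
eef_pos: [0.4882, -0.2435, 0.2003]
tool_rot: [0.001, 0.795, 0.606, -0.001]
contact_force: [-0.3, -0.5, 0.4]
gripper_width: 0.995
t: 21.8
eef_pos: [0.4914, -0.2409, 0.2007]
tool_rot: [0.001, 0.792, 0.61, 0.001]
contact_force: [0.8, 0.1, 0.4]
gripper_width: 0.993
now [ 0.4922 -0.2402  0.2007] yaw 75.28 q7 -0.11 w 84.6 t 21.85
rows: 0.0167 -0.0159 0.0007  0.14 -0.03 0.28  nrows 0.5
```

View pics/w13.png

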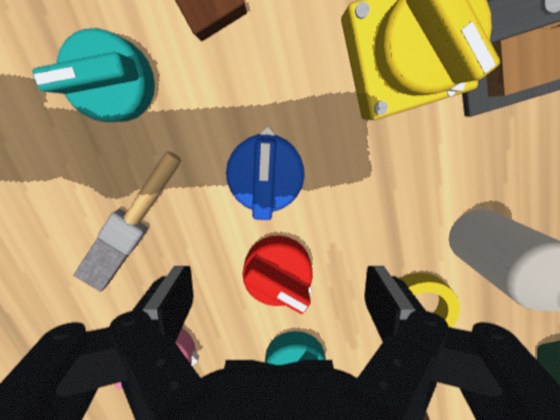

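Blue handle at (265,175), nose up (white nose at 267,132). Red sits below at (278,272).

```bash
python3 -c "
from h import *
crop('w13',215,120,315,230,6,'w13c')"
```

```text
(no output)
```

View pics/w13c.png

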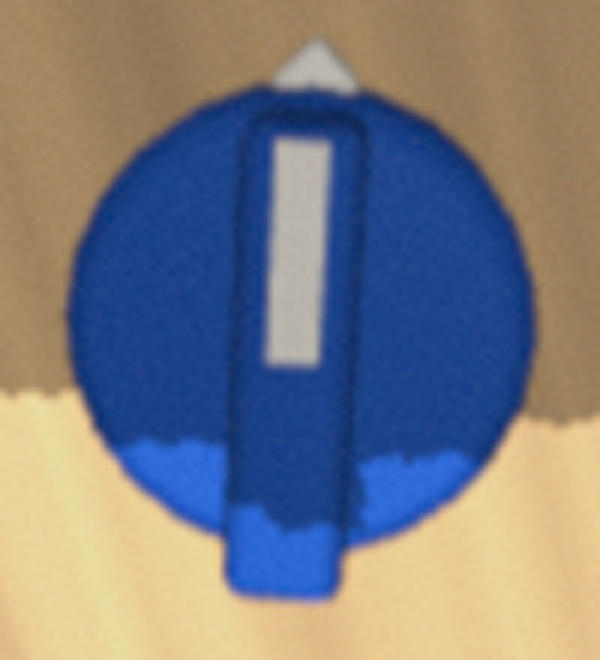

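```bash
python3 -c "
from h import *
c=load('w13')
m=bar(c,(282,598),(302,125),.066,(215,120),6)
bar(c,(68,318),(535,318),.034,(215,120),6)
circ(c,[(68,318),(535,318),(275,87),(120,195),(480,190),(120,445),(490,440)],(215,120),6,.034,.042)
go(m[0],m[1],.04,73)"
```

```text
ctr [ 0.4821 -0.2204  0.066 ] len 0.0758 yaw 71.9
ctr [ 0.4831 -0.2181  0.034 ] len 0.0813 yaw -14.88
centre [ 0.4825 -0.2207] res mm [-1.2 -1.4 -0.1 -3.1 -2.7 -3.7 -3.8]
now [ 0.4922 -0.2402  0.2007] yaw 75.28 q7 -0.11 w 84.6 t 21.85
rows: 0.0164 -0.0151 0.1607  0.14 -0.03 2.28  nrows 3.2
```

```bash
python3 -m jog '0.016 -0.015 0.045 0 0 3 0.06;0.016 -0.015 0.09 0 0 3 0.05;0.016 -0.015 0.13 0 0 3 0.05;0.016 -0.015 0.152 0 0 3 0.05;0.016 -0.015 0.157 0 0 3 0.05' 60;  python3 -m jog '0 0 0 0 0 0 0.05;0 0 0 0 0 0 0.05'; python3 -c "
from h import *
go(.4821,-.2204,.042,72)"
```

```text
t: 22.35
eef_pos: [0.4806, -0.2193, 0.0408]
tool_rot: [-0.002, 0.807, 0.59, -0.0]
contact_force: [-0.5, 0.3, 0.2]
gripper_width: 0.587
t: 22.55
eef_pos: [0.4829, -0.2213, 0.0447]
tool_rot: [0.001, 0.808, 0.589, 0.001]
contact_force: [-0.3, -0.3, 0.3]
gripper_width: 0.585
now [ 0.4829 -0.2213  0.0447] yaw 72.22 q7 -0.33 w 50.0 t 22.55
rows: 0.0007 -0.0010 0.0027  0.23 -0.02 0.22  nrows 0.1
```

```bash
python3 -m jog '0.0005 -0.001 0.002 0 0 0 0.05;0.0005 -0.001 0.002 0 0 0 0.01;0.0005 -0.001 0.002 0 0 0 0;0.0005 -0.001 0.002 0 0 0 0;0.0005 -0.001 0.002 0 0 0 0' 70;  python3 -m jog '0 0 0 0 0 0 0;0 0 0 0 0 0 0'; python3 -c "
from h import *
go(.4821,-.2204,.042,72)"
```

```text
t: 23.05
eef_pos: [0.4811, -0.2211, 0.0424]
tool_rot: [0.001, 0.808, 0.589, 0.001]
contact_force: [0.2, 0.1, 5.9]
gripper_width: 0.22
t: 23.25
eef_pos: [0.4811, -0.2212, 0.0424]
tool_rot: [0.001, 0.808, 0.589, 0.001]
contact_force: [0.2, -0.5, 6.7]
gripper_width: 0.219
now [ 0.4811 -0.2212  0.0424] yaw 72.14 q7 -0.34 w 18.7 t 23.25
rows: 0.0010 0.0007 0.0004  0.18 0.02 0.14  nrows 0.0
```

```bash
python3 -m jog '0 0 -0.04 0 0 0 0;0 0 -0.09 0 0 0 0;0 0 -0.14 0 0 0 0;0 0 -0.14 0 0 0 0;0 0 -0.14 0 0 0 0';  python3 -c "
from h import *
snap('wrist','w14');crop('w14',195,160,365,365,3.6,'w14c');go(.57,-.085,.18,50)"
```

```text
t: 23.75
eef_pos: [0.4801, -0.2211, 0.182]
tool_rot: [0.001, 0.808, 0.589, 0.001]
contact_force: [-1.5, 0.7, -3.3]
gripper_width: 0.22
now [ 0.479  -0.2208  0.1805] yaw 72.13 q7 -0.2 w 18.5 t 23.8
rows: 0.1572 0.0449 0.0004  -0.00 0.02 22.13  nrows 3.3
```

View pics/w14c.png

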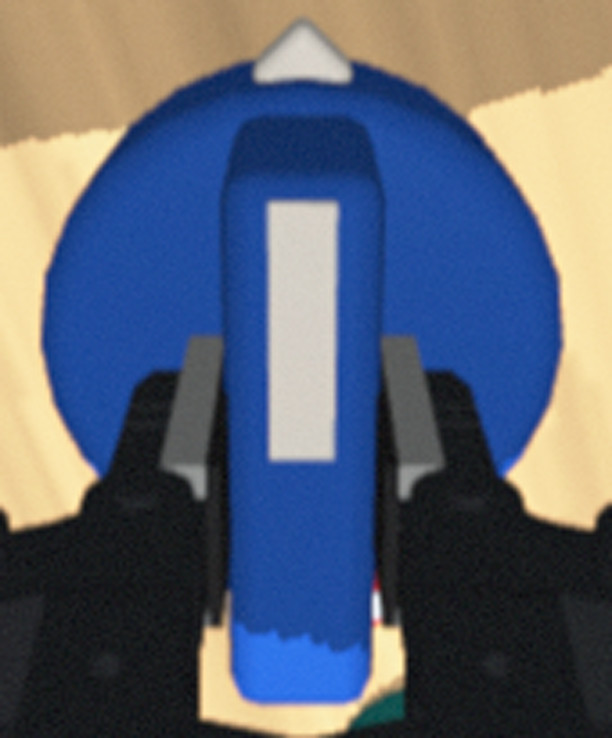

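Run:
```python
from h import *
c=load('w14');s,r,y=pose()
m=bar(c,(304,705),(303,175),s['eef_pos'][2]-.0424+.066,(195,160),3.6); print(r.inv().apply(m-s['eef_pos']))
```

```text
ctr [ 0.4802 -0.2203  0.2041] len 0.0773 yaw 72.22
[ 0.00084373  0.00094802 -0.02360044]
```

```bash
python3 -m jog '0.045 0.013 0 0 0 6 0;0.09 0.026 0 0 0 12 0;0.13 0.038 0 0 0 18 0;0.15 0.045 0 0 0 22 0;0.15 0.045 0 0 0 22 0'; python3 -m jog '0 0 0 0 0 0 0;0 0 0 0 0 0 0;0 0 0 0 0 0 0';python3 -c "
from h import *
snap('wrist','w15');go(.6415,.0045,.18,50)"
```

```text
t: 24.3
eef_pos: [0.5693, -0.0869, 0.179]
tool_rot: [-0.002, 0.905, 0.426, -0.0]
contact_force: [-1.2, -0.3, -3.4]
gripper_width: 0.216
t: 24.6
eef_pos: [0.5679, -0.0933, 0.1807]
tool_rot: [0.0, 0.906, 0.423, -0.0]
contact_force: [0.7, 0.1, -2.0]
gripper_width: 0.213
now [ 0.5682 -0.0932  0.1811] yaw 50.05 q7 -0.85 w 18.4 t 24.65
rows: 0.1219 -0.0066 0.0010  0.05 0.02 0.05  nrows 2.4
```

View pics/w15.png

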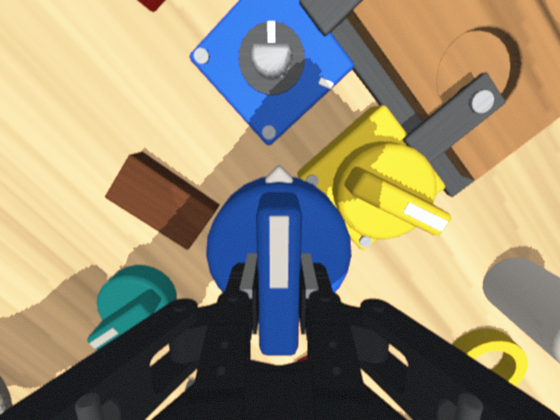

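```bash
python3 -c "
from h import *
crop('w15',185,0,360,150,4.4,'w15c')"
```

```text
(no output)
```

View pics/w15c.png

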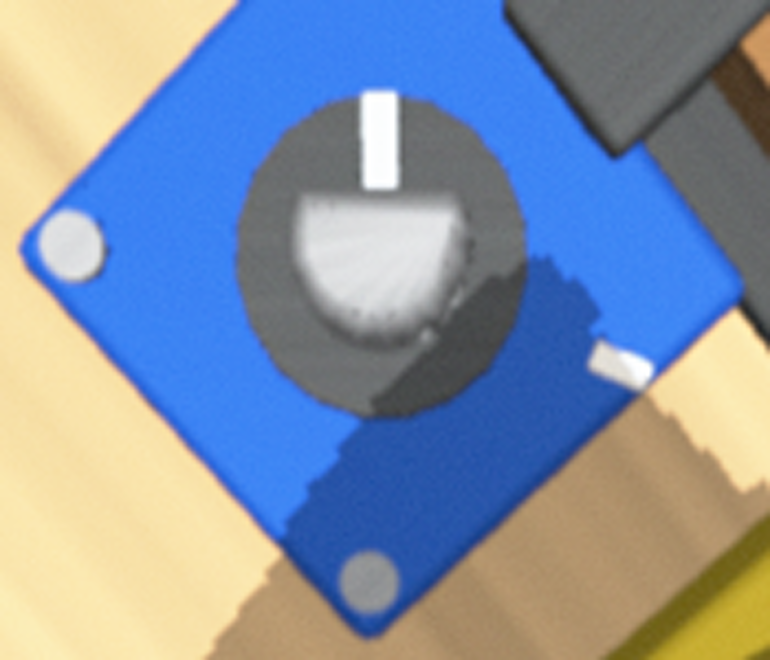

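Run:
```python
from h import *
c=load('w15');o=(185,0);s=4.4
A=lambda d:np.degrees(np.arctan2(d[1],d[0])).round(1)
x=circ(c,[(236,250),(526,250),(385,418),(430,100),(272,150),(270,365),(497,345),(495,155)],o,s,.048,.028,[(380,190),(379,90)])
p=at(c,620/s+o[0],365/s,.04)[:2]-x;print('lock',A(p),np.hypot(*p))
a=at(c,300/s+o[0],196/s,.07);b=at(c,462/s+o[0],198/s,.07);print('flat normal',A(b-a)+90)
```

```text
centre [0.6414 0.0037] res mm [-0.8 -0.3 -0.1  0.2 -0.9  0.1 -1.1 -0.2]
  line dir 50.2 radial end 49.9 mid 49.7 radii 0.0119 0.0281
lock -60.2 0.05063590641632289
flat normal 49.4
```

```bash
python3 -c "
from h import *
go(.641,.0034,.13,50)"
python3 -m jog '0.045 -0.003 0 0 0 0 0;0.09 -0.006 0 0 0 0 0;0.119 -0.0075 0.02 0 0 0 0;0.119 -0.0075 0.05 0 0 0 0;0.119 -0.0075 0.05 0 0 0 0'; python3 -m jog '0 0 0 0 0 0 0;0 0 0 0 0 0 0;0 0 0 0 0 0 0'; python3 -c "
from h import *
go(.641,.0034,.118,50)"
```

```text
now [ 0.5682 -0.0932  0.1811] yaw 50.05 q7 -0.85 w 18.4 t 24.65
rows: 0.1208 -0.0063 0.0510  0.05 0.02 0.05  nrows 2.6
t: 25.15
eef_pos: [0.6366, 0.004, 0.1275]
tool_rot: [-0.001, 0.906, 0.424, -0.003]
contact_force: [-1.6, -0.3, -4.3]
gripper_width: 0.218
t: 25.45
eef_pos: [0.6404, 0.0034, 0.1334]
tool_rot: [0.001, 0.906, 0.423, 0.002]
contact_force: [-0.3, 0.1, -3.3]
gripper_width: 0.219
now [0.6404 0.0034 0.1334] yaw 50.06 q7 -1.06 w 18.7 t 25.45
rows: 0.0004 0.0004 0.0154  0.21 -0.12 0.06  nrows 0.3
```

```bash
python3 -m jog '0 0 0.004 0 0 0 0;0 0 0.008 0 0 0 0;0 0 0.012 0 0 0 0;0 0 0.015 0 0 0 0;0 0 0.015 0 0 0 0';python3 -c "
from h import *
go(.641,.0034,.09,50)"
```

```text
t: 25.95
eef_pos: [0.6391, 0.0043, 0.1159]
tool_rot: [0.0, 0.906, 0.424, 0.0]
contact_force: [-0.3, -0.1, -2.4]
gripper_width: 0.214
now [0.6391 0.0043 0.1159] yaw 50.16 q7 -1.06 w 18.3 t 25.95
rows: 0.0005 0.0020 0.0259  0.03 0.01 0.16  nrows 0.5
```

```bash
python3 -m jog '0.0005 0.001 0.003 0 0 0 0;0.0005 0.0015 0.006 0 0 0 0;0.0005 0.0015 0.009 0 0 0 0;0.0005 0.0015 0.012 0 0 0 0;0.0005 0.0015 0.014 0 0 0 0';python3 -c "
from h import *
go(.641,.0034,.09,50)"
```

```text
t: 26.45
eef_pos: [0.641, 0.0037, 0.1022]
tool_rot: [0.0, 0.906, 0.424, 0.0]
contact_force: [0.2, 0.3, -3.1]
gripper_width: 0.218
now [0.641  0.0037 0.1022] yaw 50.15 q7 -1.07 w 18.6 t 26.45
rows: -0.0003 0.0002 0.0122  0.07 -0.02 0.15  nrows 0.2
```

Underside is at ~60 mm with no contact force, so it's on the shaft. Continuing down.

```bash
python3 -m jog '0 0 0.003 0 0 0 0;0 0 0.006 0 0 0 0;0 0 0.009 0 0 0 0;0 0 0.0115 0 0 0 0;0 0 0.012 0 0 0 0';python3 -c "
from h import *
go(.641,.0034,.09,50)"
```

```text
t: 26.95
eef_pos: [0.6411, 0.0037, 0.0904]
tool_rot: [0.001, 0.906, 0.424, 0.0]
contact_force: [-0.5, -0.3, -1.7]
gripper_width: 0.218
now [0.6411 0.0037 0.0904] yaw 50.15 q7 -1.08 w 18.6 t 26.95
rows: -0.0003 0.0002 0.0004  0.07 -0.02 0.15  nrows 0.0
```

```bash
python3 -m jog '0 0 0.001 0 0 8 0;0 0 0.001 0 0 16 0;0 0 0.001 0 0 24 0;0 0 0.001 0 0 32 0;0 0 0.001 0 0 40 0' 80;python3 -m jog '0 0 0 0 0 8 0;0 0 0 0 0 16 0;0 0 0 0 0 24 0;0 0 0 0 0 32 0;0 0 0 0 0 40 0'; python3 -c "
from h import *
go(.641,.0034,.09,-60);print(status.get_obs()['torque'],status.get_obs()['q'])"
```

```text
t: 27.45
eef_pos: [0.642, 0.0044, 0.0905]
tool_rot: [0.0, 0.996, 0.086, 0.002]
contact_force: [-0.3, 0.6, -0.8]
gripper_width: 0.22
t: 27.95
eef_pos: [0.6419, 0.0045, 0.0905]
tool_rot: [-0.001, 0.966, -0.26, 0.002]
contact_force: [-0.5, -0.1, 0.3]
gripper_width: 0.216
now [0.6419 0.0045 0.0905] yaw -30.12 q7 -2.28 w 18.4 t 27.95
rows: -0.0002 0.0014 0.0005  -0.15 -0.13 29.88  nrows 3.5
[0.13684201 0.05281623 0.16793399] [-0.01403202  0.57763888 -0.12386181  1.74656671  0.09269673  0.81964816
 -2.2774889 ]
```

```bash
python3 -m jog '0 0 0 0 0 8 0;0 0 0 0 0 16 0;0 0 0 0 0 24 0;0 0 0 0 0 28 0;0 0 0 0 0 28 0';python3 -c "
from h import *
s=pose();print(s[2],s[0]['torque'],s[0]['q'][6])"; python3 -m jog '0 0 0 0 0 2 0;0 0 0 0 0 4 0;0 0 0 0 0 4 0';python3 -c "
from h import *
s=pose();print(s[2],s[0]['torque'],s[0]['q'][6])"; python3 -m jog '0 0 0 0 0 2 0;0 0 0 0 0 3 0;0 0 0 0 0 3 0';python3 -c "
from h import *
s=pose();print(s[2],s[0]['torque'],s[0]['q'][6])"
```

```text
t: 28.45
eef_pos: [0.6419, 0.0048, 0.0905]
tool_rot: [-0.001, 0.875, -0.483, 0.001]
contact_force: [0.4, 3.1, 1.5]
gripper_width: 0.217
-57.821905916381176 [ 0.30223971  0.08043231 -0.05096426] -2.686610076890604
t: 28.75
eef_pos: [0.6419, 0.0047, 0.0904]
tool_rot: [-0.001, 0.858, -0.514, 0.001]
contact_force: [-0.2, 4.0, 5.3]
gripper_width: 0.215
-61.87211487763112 [ 0.75265987  0.0971586  -0.04787248] -2.7457315215633074
t: 29.05
eef_pos: [0.6419, 0.0047, 0.0904]
tool_rot: [-0.001, 0.844, -0.536, 0.001]
contact_force: [1.1, 3.9, 5.4]
gripper_width: 0.218
-64.82459241709981 [0.70410432 0.09956849 0.01658511] -2.789076062573555
```

```bash
python3 -m jog '0 0 0 0 0 2 0;0 0 0 0 0 3 0;0 0 0 0 0 3 0';python3 -c "
from h import *
s=pose();print(s[2],s[0]['torque'],s[0]['q'][6])"; python3 -m jog '0 0 0 0 0 2 0;0 0 0 0 0 3 0;0 0 0 0 0 3 0';python3 -c "
from h import *
s=pose();print(s[2],s[0]['torque'],s[0]['q'][6])"
```

```text
t: 29.35
eef_pos: [0.6419, 0.0047, 0.0904]
tool_rot: [-0.001, 0.83, -0.558, 0.001]
contact_force: [0.2, 3.4, 6.3]
gripper_width: 0.214
-67.82275746833318 [ 0.73447495  0.11678802 -0.02712302] -2.8327578890421763
t: 29.65
eef_pos: [0.642, 0.0047, 0.0905]
tool_rot: [-0.001, 0.815, -0.579, 0.001]
contact_force: [0.9, 3.9, 6.0]
gripper_width: 0.216
-70.82104828244685 [ 0.72793358  0.13738555 -0.0090344 ] -2.87241974154781
```

```bash
python3 -m jog '0 0 0 0 0 1 0;0 0 0 0 0 2.5 0;0 0 0 0 0 2.5 0';python3 -c "
from h import *
s=pose();print(s[2],s[0]['torque'],s[0]['q'][6]);snap('wrist','w16');crop('w16',100,30,440,370,2,'w16c')"
```

```text
t: 29.95
eef_pos: [0.6419, 0.0047, 0.0904]
tool_rot: [-0.001, 0.802, -0.597, 0.001]
contact_force: [0.1, 3.1, 5.3]
gripper_width: 0.214
-73.32601824226099 [0.70602885 0.05451217 0.01460908] -2.898460321805048
```

View pics/w16c.png

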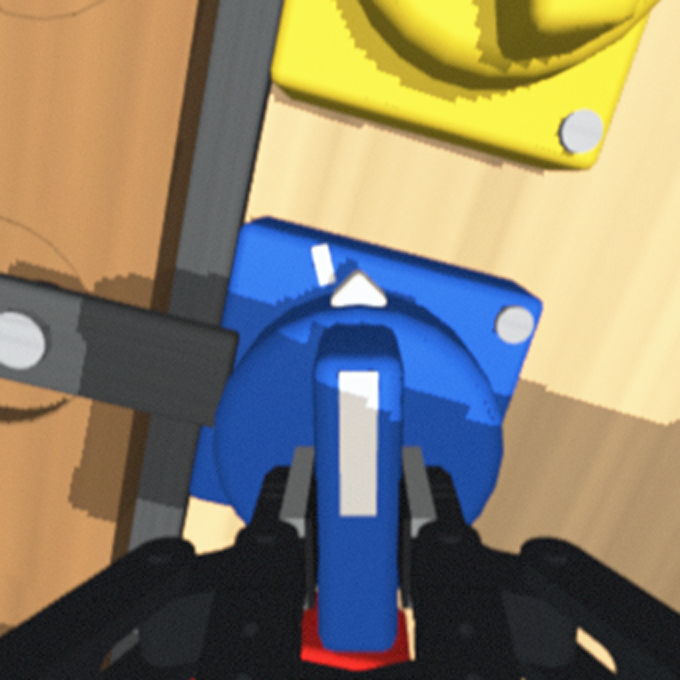

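```bash
python3 -m jog '0 0 0 0 0 1 0;0 0 0 0 0 1 0;0 0 0 0 0 1 0';python3 -c "
from h import *
s=pose();print(s[2],s[0]['torque'],s[0]['q'][6])"; python3 -m jog '0 0 0 0 0 1 0;0 0 0 0 0 1 0;0 0 0 0 0 1 0';python3 -c "
from h import *
s=pose();print(s[2],s[0]['torque'],s[0]['q'][6])"
```

```text
t: 30.3
eef_pos: [0.6418, 0.0046, 0.0904]
tool_rot: [-0.001, 0.797, -0.604, 0.001]
contact_force: [-0.5, 3.5, 5.6]
gripper_width: 0.219
-74.26776623993759 [0.71209366 0.18170564 0.26263507] -2.905836629638576
t: 30.6
eef_pos: [0.6418, 0.0046, 0.0904]
tool_rot: [-0.001, 0.792, -0.61, 0.001]
contact_force: [-0.6, 2.3, 6.5]
gripper_width: 0.217
-75.23180489300996 [0.64930709 0.24544941 0.45095743] -2.9123047481267514
```

Stop confirmed for blue (0.45 N m and rising). Bringing the nose back onto the line within the slack.

```bash
python3 -m jog '0 0 0 0 0 -4 0;0 0 0 0 0 -8 0;0 0 0 0 0 -8.5 0;0 0 0 0 0 -8.5 0';python3 -c "
from h import *
s=pose();print(s[2],s[0]['torque'],s[0]['q'][6])"; python3 -m jog '0 0 0 0 0 -1 0;0 0 0 0 0 -2 0;0 0 0 0 0 -2 0';python3 -c "
from h import *
s=pose();print(s[2],s[0]['torque'],s[0]['q'][6]);snap('wrist','w17');crop('w17',100,30,440,370,2,'w17c')"
```

```text
t: 31.0
eef_pos: [0.6418, 0.0046, 0.0905]
tool_rot: [-0.001, 0.835, -0.55, 0.001]
contact_force: [-0.6, 3.5, 5.7]
gripper_width: 0.214
-66.79417758374927 [0.72644595 0.16968004 0.06967531] -2.7885708983523307
t: 31.3
eef_pos: [0.6418, 0.0045, 0.0904]
tool_rot: [-0.001, 0.844, -0.536, 0.001]
contact_force: [-0.7, 3.7, 5.0]
gripper_width: 0.216
-64.78835997274476 [0.67744467 0.26475605 0.075378  ] -2.759188465177626
```

View pics/w17c.png

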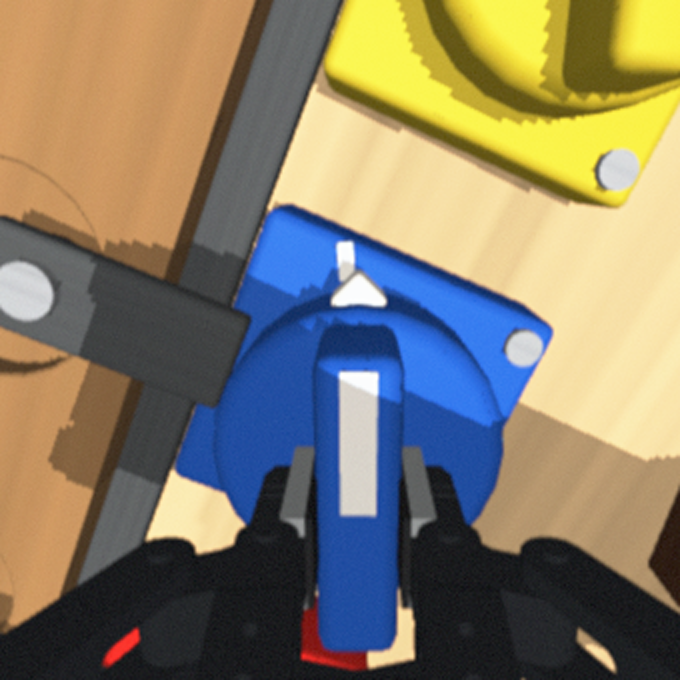

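```bash
python3 -m jog '0 0 0 0 0 -1 0;0 0 0 0 0 -2.5 0;0 0 0 0 0 -2.5 0';python3 -c "
from h import *
s=pose();print(s[2],s[0]['torque'],s[0]['q'][6])"; python3 -m jog '0 0 0 0 0 0 0.03;0 0 0 0 0 0 0.05;0 0 0 0 0 0 0.06;0 0 -0.04 0 0 0 0.07;0 0 -0.09 0 0 0 0.085'; python3 -c "
from h import *
snap('wrist','w18');go(.461,-.339,.2,132)"
```

```text
t: 31.65
eef_pos: [0.6418, 0.0045, 0.0904]
tool_rot: [-0.001, 0.856, -0.517, 0.001]
contact_force: [0.1, 3.9, 6.7]
gripper_width: 0.217
-62.27703285304123 [0.70376343 0.19659887 0.03913865] -2.722394053245048
t: 32.15
eef_pos: [0.6388, 0.0032, 0.1778]
tool_rot: [0.002, 0.856, -0.518, -0.002]
contact_force: [2.0, 1.1, 0.3]
gripper_width: 0.965
now [0.6447 0.0033 0.1889] yaw -62.4 q7 -2.73 w 84.6 t 32.2
rows: 0.2183 0.3212 -0.0131  -0.54 0.77 165.60  nrows 19.3
```

View pics/w18.png

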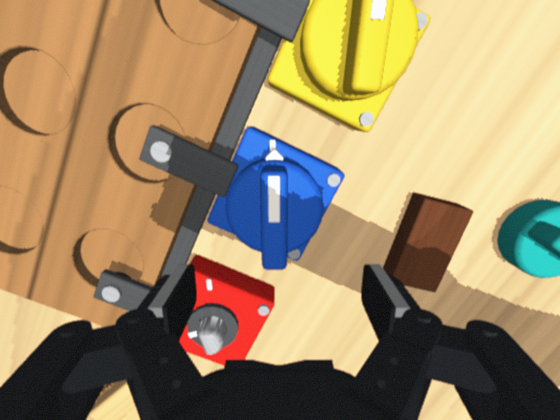

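```bash
python3 -c "
from h import *
go(.6472,-.1395,.17,-66)"
```

```text
now [0.6447 0.0033 0.1889] yaw -62.4 q7 -2.73 w 84.6 t 32.2
rows: 0.1276 0.0641 0.0190  -0.58 -0.28 3.60  nrows 2.9
```

```bash
python3 -m jog '0.043 0.021 0 -0.3 -0.1 1 0.08;0.086 0.042 0 -0.5 -0.2 2 0.08;0.1255 0.064 0.01 -0.5 -0.2 3.6 0.07;0.1255 0.064 0.019 -0.5 -0.2 3.6 0.07;0.1255 0.064 0.019 -0.5 -0.2 3.6 0.07'; python3 -m jog '0 0 0 0 0 0 0.06;0 0 0 0 0 0 0.06';python3 -c "
from h import *
snap('wrist','w19');go(.6472,-.1395,.092,-66)"
```

```text
t: 32.7
eef_pos: [0.6411, -0.1391, 0.159]
tool_rot: [0.004, 0.838, -0.546, -0.004]
contact_force: [0.3, 1.0, -0.8]
gripper_width: 0.818
t: 32.9
eef_pos: [0.6431, -0.1351, 0.161]
tool_rot: [0.002, 0.84, -0.543, -0.003]
contact_force: [-0.0, 0.8, 0.9]
gripper_width: 0.7
now [ 0.6432 -0.1352  0.1612] yaw -65.8 q7 -2.55 w 59.7 t 32.95
rows: 0.0057 -0.0024 0.0692  0.37 0.13 0.20  nrows 1.4
```

View pics/w19.png

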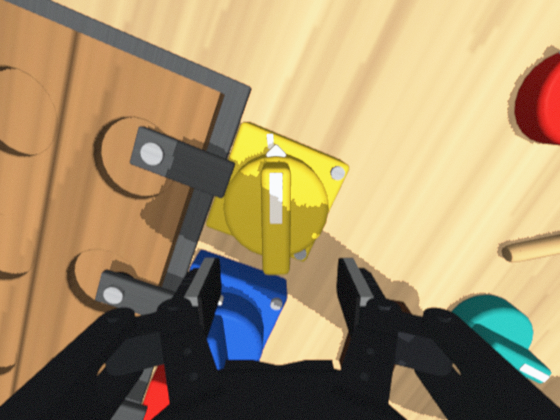

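```bash
python3 -m jog '0.0055 -0.0024 0.03 0.3 0.1 0 0.06;0.0055 -0.0024 0.06 0.3 0.1 0 0.06;0.0055 -0.0024 0.068 0.3 0.1 0 0.06;0.0055 -0.0024 0.068 0.3 0.1 0 0.06;0.0055 -0.0024 0.068 0.3 0.1 0 0.06'; python3 -m jog '0 0 0 0 0 0 0.02;0 0 0 0 0 0 0;0 0 0 0 0 0 0;0 0 0 0 0 0 0;0 0 0 0 0 0 0' 50;python3 -c "
from h import *
go(.6472,-.1395,.092,-66);print(status.get_obs()['torque'])"
```

```text
t: 33.45
eef_pos: [0.6475, -0.1408, 0.0941]
tool_rot: [0.0, 0.839, -0.544, 0.0]
contact_force: [1.1, -1.6, 1.0]
gripper_width: 0.704
t: 33.95
eef_pos: [0.6473, -0.1412, 0.0938]
tool_rot: [0.0, 0.839, -0.544, -0.0]
contact_force: [-0.5, 0.4, 6.4]
gripper_width: 0.224
now [ 0.6473 -0.1412  0.0938] yaw -65.95 q7 -2.54 w 19.1 t 33.95
rows: -0.0016 -0.0006 0.0018  0.04 -0.03 0.05  nrows 0.1
[ 0.00742196  0.26190264 -0.09163162]
```

```bash
python3 -m jog '0 0 0 0 0 -1 0;0 0 0 0 0 -2 0;0 0 0 0 0 -3 0;0 0 0 0 0 -3 0';python3 -c "
from h import *
s=pose();print(s[2],s[0]['torque'],s[0]['q'][6])"; python3 -m jog '0 0 0 0 0 0 0.03;0 0 0 0 0 0 0.05;0 0 0 0 0 0 0.06;0 0 -0.04 0 0 0 0.07;0 0 -0.09 0 0 0 0.085'; python3 -c "
from h import *
snap('wrist','w20');crop('w20',200,90,360,280,3.5,'w20c');go(.50,-.30,.22,132)"
```

```text
t: 34.35
eef_pos: [0.647, -0.141, 0.0938]
tool_rot: [0.0, 0.853, -0.522, -0.0]
contact_force: [-1.3, 1.3, 7.2]
gripper_width: 0.22
-62.918829745823665 [0.14324857 0.43462012 0.04010364] -2.4928520523299857
t: 34.85
eef_pos: [0.6446, -0.1408, 0.1807]
tool_rot: [0.002, 0.853, -0.522, -0.004]
contact_force: [1.5, -0.4, -0.2]
gripper_width: 0.965
now [ 0.6503 -0.142   0.1921] yaw -62.98 q7 -2.5 w 84.7 t 34.9
rows: 0.0726 0.2055 -0.0287  -0.49 0.42 165.02  nrows 19.2
```

View pics/w20c.png

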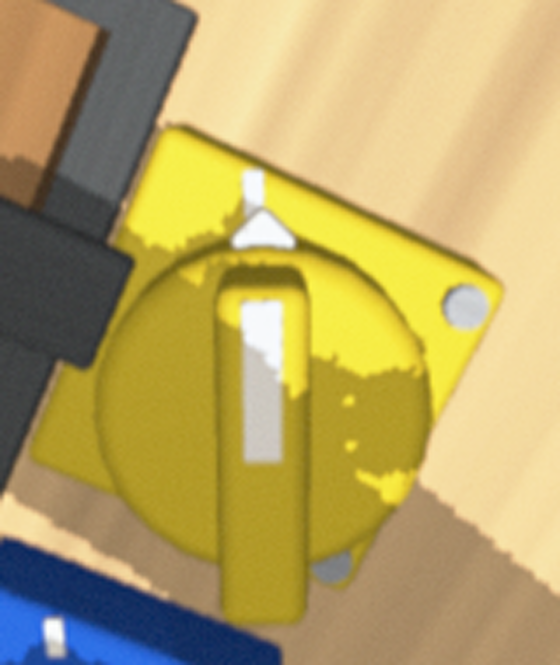

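Yellow nose is on its line. Next the red handle, unwinding the wrist on the way.

```bash
python3 -m jog '0 0.02 -0.02 0 0 -8.5 0.085;0.01 0.05 -0.028 0 0 -17 0.085;0.02 0.09 -0.028 0 0 -25.5 0.085;0.05 0.13 -0.028 0 0 -34 0.085;0.06 0.16 -0.028 0 0 -42 0.085'; for i in 1 2 3; do python3 -m jog '0 0 0 0 0 -8.5 0.085;0 0 0 0 0 -17 0.085;0 0 0 0 0 -25.5 0.085;0 0 0 0 0 -34 0.085;0 0 0 0 0 -42 0.085'; done; python3 -c "
from h import *
go(.50,-.30,.22,132)"
```

```text
t: 35.4
eef_pos: [0.5297, -0.2712, 0.2112]
tool_rot: [0.001, 0.984, -0.18, -0.001]
contact_force: [-0.0, -1.1, -0.2]
gripper_width: 0.998
t: 35.9
eef_pos: [0.5314, -0.2675, 0.2108]
tool_rot: [0.0, 0.983, 0.185, -0.001]
contact_force: [0.1, -0.6, 0.7]
gripper_width: 0.994
t: 36.4
eef_pos: [0.5314, -0.2674, 0.2108]
tool_rot: [-0.0, 0.851, 0.525, -0.001]
contact_force: [-0.2, -1.0, -0.6]
gripper_width: 0.993
t: 36.9
eef_pos: [0.5314, -0.2675, 0.2108]
tool_rot: [-0.001, 0.606, 0.795, -0.001]
contact_force: [0.1, 0.2, 0.1]
gripper_width: 0.994
now [ 0.5314 -0.2675  0.2108] yaw 105.38 q7 0.46 w 84.9 t 36.9
rows: -0.0230 -0.0389 -0.0091  -0.14 -0.04 -26.62  nrows 3.1
```

```bash
python3 -c "
from h import *
go(.495,-.375,.21,132)"
```

```text
now [ 0.5314 -0.2675  0.2108] yaw 105.38 q7 0.46 w 84.9 t 36.9
rows: -0.0940 -0.0636 0.0009  -0.14 -0.04 -26.62  nrows 3.1
```

```bash
python3 -m jog '-0.03 -0.02 0 0 0 -8.5 0.085;-0.06 -0.04 0 0 0 -17 0.085;-0.092 -0.063 0 0 0 -25 0.085;-0.092 -0.063 0 0 0 -26.6 0.085;-0.092 -0.063 0 0 0 -26.6 0.085'; python3 -m jog '0 0 0 0 0 0 0.085;0 0 0 0 0 0 0.085'; python3 -c "
from h import *
snap('wrist','w21');go(.495,-.375,.21,132)"
```

```text
t: 37.4
eef_pos: [0.4937, -0.3738, 0.2106]
tool_rot: [-0.001, 0.411, 0.912, -0.001]
contact_force: [0.4, 0.6, -0.6]
gripper_width: 0.999
t: 37.6
eef_pos: [0.4954, -0.3709, 0.2113]
tool_rot: [-0.001, 0.409, 0.913, -0.0]
contact_force: [-0.7, -0.4, -0.1]
gripper_width: 0.996
now [ 0.4954 -0.3711  0.2113] yaw 131.75 q7 1.07 w 84.7 t 37.65
rows: -0.0026 -0.0029 0.0013  -0.10 -0.06 -0.25  nrows 0.1
```

View pics/w21.png

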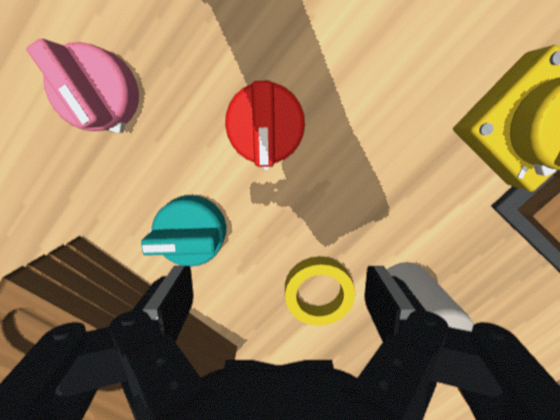

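```bash
python3 -c "
from h import *
crop('w21',215,65,315,180,6,'w21c')"
```

```text
(no output)
```

View pics/w21c.png

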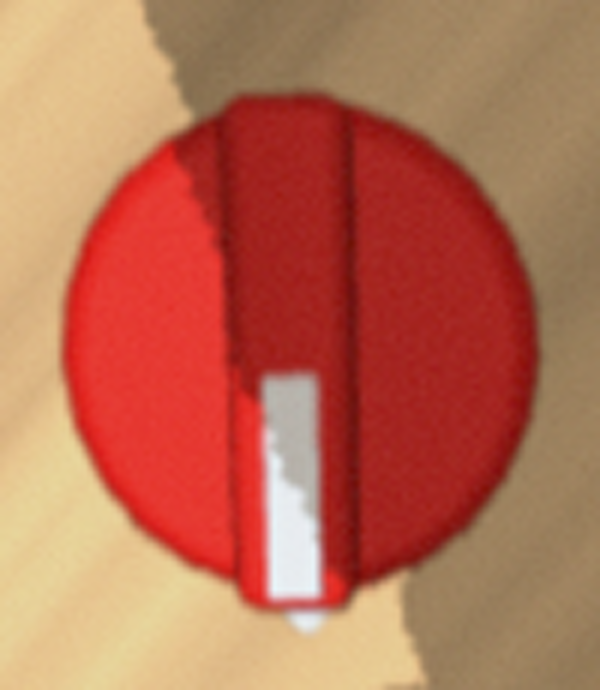

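```bash
python3 -c "
from h import *
c=load('w21')
m=bar(c,(285,97),(297,605),.066,(215,65),6)
bar(c,(63,345),(540,345),.034,(215,65),6)
go(m[0],m[1],.12,131)"
```

```text
ctr [ 0.4381 -0.329   0.066 ] len 0.0754 yaw -47.77
ctr [ 0.4371 -0.3276  0.034 ] len 0.0817 yaw 41.69
now [ 0.4954 -0.3711  0.2113] yaw 131.75 q7 1.07 w 84.7 t 37.65
rows: 0.0694 -0.0146 0.0914  -0.10 -0.05 0.75  nrows 2.3
```

```bash
python3 -m jog '0.035 -0.007 0.02 0 0 -0.3 0.06;0.068 -0.0145 0.05 0 0 -0.3 0.05;0.068 -0.0145 0.09 0 0 -0.3 0.05;0.068 -0.0145 0.09 0 0 -0.3 0.05' 60;  python3 -m jog '0 0 0.03 0 0 0 0.05;0 0 0.06 0 0 0 0.05;0 0 0.076 0 0 0 0.05;0 0 0.076 0 0 0 0.05;0 0 0.076 0 0 0 0.05'; python3 -c "
from h import *
go(.438,-.3287,.042,132)"
```

```text
t: 38.05
eef_pos: [0.4351, -0.3287, 0.1175]
tool_rot: [-0.005, 0.406, 0.914, -0.0]
contact_force: [-0.1, -0.0, -1.0]
gripper_width: 0.582
t: 38.55
eef_pos: [0.4395, -0.3317, 0.0465]
tool_rot: [-0.0, 0.407, 0.913, -0.001]
contact_force: [0.5, 0.2, 0.7]
gripper_width: 0.583
now [ 0.4395 -0.3317  0.0465] yaw 131.97 q7 0.94 w 49.8 t 38.55
rows: 0.0032 0.0010 0.0045  -0.09 0.02 -0.03  nrows 0.1
```

```bash
python3 -m jog '0.003 0.001 0.004 0 0 0 0.05;0.003 0.001 0.004 0 0 0 0.03;0.003 0.001 0.004 0 0 0 0;0.003 0.001 0.004 0 0 0 0;0.003 0.001 0.004 0 0 0 0' 70;  python3 -m jog '0 0 0 0 0 0 0;0 0 0 0 0 0 0'; python3 -c "
from h import *
go(.438,-.3287,.042,132)"
```

```text
t: 39.05
eef_pos: [0.4374, -0.3288, 0.0422]
tool_rot: [-0.0, 0.407, 0.913, -0.001]
contact_force: [-1.4, 0.6, 7.0]
gripper_width: 0.221
t: 39.25
eef_pos: [0.4374, -0.3288, 0.0422]
tool_rot: [-0.0, 0.407, 0.913, -0.001]
contact_force: [-1.2, 0.7, 6.8]
gripper_width: 0.219
now [ 0.4374 -0.3288  0.0422] yaw 131.94 q7 0.93 w 18.7 t 39.25
rows: -0.0003 0.0006 0.0001  -0.12 0.00 -0.06  nrows 0.0
```

```bash
python3 -m jog '0 0 -0.04 0 0 0 0;0 0 -0.09 0 0 0 0;0 0 -0.14 0 0 0 0;0 0 -0.145 0 0 0 0;0 0 -0.145 0 0 0 0';  python3 -c "
from h import *
snap('wrist','w22');crop('w22',195,160,365,365,3.6,'w22c');go(.56,-.05,.19,180);s=status.get_obs()"
```

```text
t: 39.75
eef_pos: [0.4377, -0.329, 0.1876]
tool_rot: [0.0, 0.407, 0.913, -0.001]
contact_force: [-0.3, 0.3, -2.3]
gripper_width: 0.218
now [ 0.4365 -0.3285  0.1857] yaw 131.93 q7 1.06 w 18.4 t 39.8
rows: 0.1247 0.2779 -0.0048  -0.11 -0.15 -48.07  nrows 6.1
```

View pics/w22c.png

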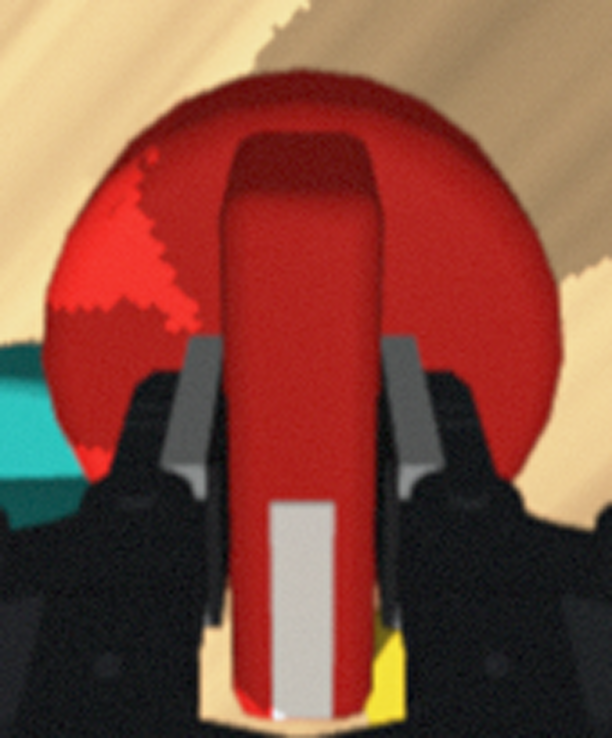

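```bash
python3 -m jog '0.02 0.045 0 0 0 -8 0;0.04 0.09 0 0 0 -16 0;0.06 0.135 0 0 0 -24 0;0.08 0.18 0 0 0 -32 0;0.1 0.225 0 0 0 -40 0';  python3 -c "
from h import *
go(.71,.235,.19,228)"
```

```text
t: 40.3
eef_pos: [0.5365, -0.102, 0.1834]
tool_rot: [-0.003, 0.067, 0.998, -0.0]
contact_force: [1.0, -0.8, -1.6]
gripper_width: 0.22
now [ 0.5365 -0.102   0.1834] yaw 172.27 q7 1.21 w 18.8 t 40.3
rows: -0.1265 0.3572 -0.0077  0.15 -0.36 -55.73  nrows 7.6
```

```bash
python3 -m jog '-0.016 0.045 -0.003 0 0 -8 0;-0.032 0.09 -0.006 0 0 -16 0;-0.048 0.135 -0.006 0 0 -24 0;-0.064 0.18 -0.006 0 0 -32 0;-0.08 0.225 -0.006 0 0 -40 0';  python3 -c "
from h import *
go(.71,.235,.185,228)"
```

```text
t: 40.8
eef_pos: [0.6477, 0.109, 0.1882]
tool_rot: [-0.004, -0.278, 0.961, 0.0]
contact_force: [0.8, -0.0, -1.4]
gripper_width: 0.221
now [0.6477 0.109  0.1882] yaw -147.71 q7 1.47 w 18.9 t 40.8
rows: -0.1200 0.0732 0.0026  0.19 -0.36 -15.71  nrows 2.8
```

```bash
python3 -m jog '-0.04 0.023 0 0 0 -6 0;-0.08 0.046 0 0 0 -12 0;-0.118 0.06 0 0 0 -15.7 0;-0.118 0.06 0 0 0 -15.7 0;-0.118 0.06 0 0 0 -15.7 0'; python3 -m jog '0 0 0 0 0 0 0;0 0 0 0 0 0 0;0 0 0 0 0 0 0'; python3 -c "
from h import *
snap('wrist','w23');go(.635,.163,.185,228)"
```

```text
t: 41.3
eef_pos: [0.7154, 0.2222, 0.1873]
tool_rot: [-0.004, -0.405, 0.914, 0.001]
contact_force: [0.3, 0.1, -3.1]
gripper_width: 0.219
t: 41.6
eef_pos: [0.7168, 0.2197, 0.1912]
tool_rot: [-0.001, -0.403, 0.915, -0.0]
contact_force: [0.1, -0.6, -2.3]
gripper_width: 0.225
now [0.7169 0.22   0.1915] yaw -132.43 q7 1.62 w 18.6 t 41.65
rows: 0.0973 0.0220 0.0067  0.04 -0.13 -0.43  nrows 2.0
```

View pics/w23.png

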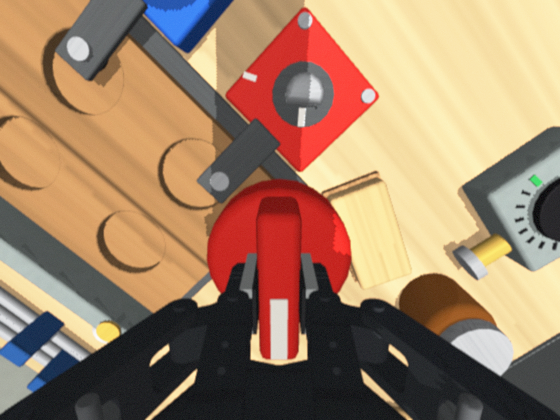

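```bash
python3 -c "
from h import *
crop('w23',215,0,390,175,4.4,'w23c')"
```

```text
(no output)
```

View pics/w23c.png

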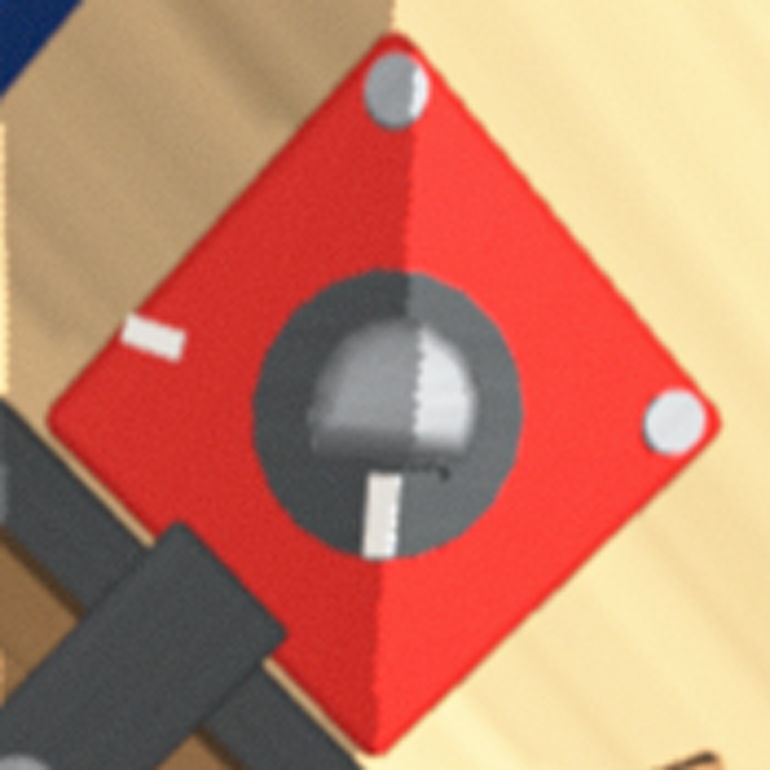

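Run:
```python
from h import *
c=load('w23');o=(215,0);s=4.4
A=lambda d:np.degrees(np.arctan2(d[1],d[0])).round(1)
x=circ(c,[(254,410),(522,415),(388,270),(385,560),(285,310),(285,505),(490,505),(485,315)],o,s,.048,.028,[(385,474),(380,558)])
p=at(c,153/s+o[0],337/s,.04)[:2]-x;print('lock',A(p),np.hypot(*p))
a=at(c,316/s+o[0],458/s,.056);b=at(c,465/s+o[0],460/s,.056);print('flat normal',A(b-a)-90)
a=at(c,316/s+o[0],430/s,.07);b=at(c,472/s+o[0],432/s,.07);print('flat normal',A(b-a)-90)
P=[at(c,u/s+o[0],v/s,.04)[:2] for u,v in [(395,32),(720,425),(378,755),(48,420)]]
print(np.mean(P,0),[A(P[(i+1)%4]-P[i]) for i in range(4)])
yw=np.radians(227);t=np.array([np.cos(yw),np.sin(yw)]);T=x+.001*t;print(T);go(*T,.135,227)
```

```text
centre [0.6354 0.1632] res mm [-1.  -0.5 -0.8 -0.1  0.7 -1.3 -0.4 -1. ]
  line dir 45.3 radial end 46.0 mid 46.4 radii 0.0109 0.0275
lock -61.0 0.050371835179306546
flat normal 46.80000000000001
flat normal 46.80000000000001
[0.63541509 0.16364395] [np.float64(92.1), np.float64(2.3), np.float64(-87.5), np.float64(-177.8)]
[0.63473009 0.16246609]
now [0.7169 0.22   0.1915] yaw -132.43 q7 1.62 w 18.6 t 41.65
rows: 0.0977 0.0218 0.0567  0.03 -0.13 0.57  nrows 2.3
```

```bash
python3 -m jog '0.04 0.009 0 0 0 0.5 0;0.08 0.018 0 0 0 1.2 0;0.0965 0.0218 0.02 0 0 1.2 0;0.0965 0.0218 0.055 0 0 1.2 0;0.0965 0.0218 0.055 0 0 1.2 0'; python3 -m jog '0 0 0 0 0 0 0;0 0 0.005 0 0 0 0;0 0 0.01 0 0 0 0;0 0 0.013 0 0 0 0;0 0 0.013 0 0 0 0';python3 -c "
from h import *
go(.6347,.1625,.09,226.3)"
```

```text
t: 42.15
eef_pos: [0.633, 0.1614, 0.1328]
tool_rot: [-0.005, -0.394, 0.919, -0.0]
contact_force: [0.2, -0.8, -2.9]
gripper_width: 0.221
t: 42.65
eef_pos: [0.6355, 0.1646, 0.1233]
tool_rot: [-0.001, -0.394, 0.919, 0.0]
contact_force: [0.0, -0.4, -1.6]
gripper_width: 0.213
now [0.6355 0.1646 0.1233] yaw -133.54 q7 1.56 w 18.2 t 42.65
rows: 0.0020 -0.0010 0.0333  0.08 -0.14 0.16  nrows 0.7
```

```bash
python3 -m jog '0.001 -0.001 0.004 0 0 0 0;0.002 -0.001 0.008 0 0 0 0;0.002 -0.001 0.009 0 0 0 0;0.002 -0.001 0.009 0 0 0 0';python3 -c "
from h import *
go(.6347,.1625,.09,226.3)"; python3 -m jog '0 0 0.003 0 0 0 0;0 0 0.006 0 0 0 0;0 0 0.009 0 0 0 0;0 0 0.011 0 0 0 0;0 0 0.011 0 0 0 0';python3 -c "
from h import *
go(.6347,.1625,.09,226.3)"
```

```text
t: 43.05
eef_pos: [0.6347, 0.1623, 0.1142]
tool_rot: [-0.001, -0.394, 0.919, 0.0]
contact_force: [0.0, -0.4, -1.5]
gripper_width: 0.218
now [0.6347 0.1623 0.1142] yaw -133.55 q7 1.55 w 18.6 t 43.05
rows: -0.0002 0.0001 0.0242  0.09 -0.14 0.15  nrows 0.5
t: 43.55
eef_pos: [0.6349, 0.1626, 0.1033]
tool_rot: [-0.001, -0.394, 0.919, 0.0]
contact_force: [1.2, 1.3, -2.2]
gripper_width: 0.219
now [0.6349 0.1626 0.1033] yaw -133.54 q7 1.54 w 18.7 t 43.55
rows: 0.0002 0.0001 0.0133  0.08 -0.10 0.16  nrows 0.3
```

Entering. Continuing down.

```bash
python3 -m jog '0 0 0.004 0 0 0 0;0 0 0.008 0 0 0 0;0 0 0.011 0 0 0 0;0 0 0.0135 0 0 0 0;0 0 0.0135 0 0 0 0';python3 -c "
from h import *
go(.6347,.1625,.09,226.3)"
```

```text
t: 44.05
eef_pos: [0.635, 0.1626, 0.0903]
tool_rot: [-0.001, -0.394, 0.919, 0.0]
contact_force: [0.6, 1.1, 0.8]
gripper_width: 0.224
now [0.635  0.1626 0.0903] yaw -133.54 q7 1.53 w 19.2 t 44.05
rows: 0.0003 0.0001 0.0003  0.06 -0.10 0.16  nrows 0.0
```

```bash
python3 -m jog '0 0 0.001 0 0 8 0;0 0 0.001 0 0 16 0;0 0 0.001 0 0 24 0;0 0 0.001 0 0 32 0;0 0 0.001 0 0 40 0' 80;python3 -m jog '0 0 0 0 0 8 0;0 0 0 0 0 16 0;0 0 0 0 0 24 0;0 0 0 0 0 32 0;0 0 0 0 0 40 0'; python3 -m jog '0 0 0 0 0 8 0;0 0 0 0 0 16 0;0 0 0 0 0 24 0;0 0 0 0 0 32 0;0 0 0 0 0 36 0';python3 -c "
from h import *
go(.6347,.1625,.09,107);print(status.get_obs()['torque'],status.get_obs()['q'])"
```

```text
t: 44.55
eef_pos: [0.6365, 0.1637, 0.0903]
tool_rot: [0.001, -0.054, 0.999, 0.001]
contact_force: [2.6, 1.9, 1.3]
gripper_width: 0.218
t: 45.05
eef_pos: [0.6365, 0.1632, 0.0903]
tool_rot: [0.001, 0.291, 0.957, 0.001]
contact_force: [2.2, 0.8, 1.9]
gripper_width: 0.216
t: 45.55
eef_pos: [0.6363, 0.163, 0.0903]
tool_rot: [0.0, 0.572, 0.82, 0.0]
contact_force: [2.0, 0.8, 2.1]
gripper_width: 0.216
now [0.6363 0.163  0.0903] yaw 110.21 q7 -0.24 w 18.5 t 45.55
rows: 0.0001 -0.0016 0.0003  0.06 0.01 3.21  nrows 0.4
[ 0.06608343 -0.40409818  0.09761802] [-0.05903469  0.63064435 -0.40492505  1.69112987  0.30598958  0.88176205
 -0.23755342]
```

```bash
python3 -m jog '0 0 0 0 0 2 0;0 0 0 0 0 4 0;0 0 0 0 0 4 0';python3 -c "
from h import *
s=pose();print(s[2],s[0]['torque'])"; python3 -m jog '0 0 0 0 0 2 0;0 0 0 0 0 3 0;0 0 0 0 0 3 0';python3 -c "
from h import *
s=pose();print(s[2],s[0]['torque'])"
```

```text
t: 45.85
eef_pos: [0.6362, 0.163, 0.0903]
tool_rot: [0.0, 0.599, 0.801, 0.0]
contact_force: [1.1, 0.2, 4.2]
gripper_width: 0.217
106.45196264401417 [ 0.16679639 -0.56016028  0.03548807]
t: 46.15
eef_pos: [0.6358, 0.1628, 0.0902]
tool_rot: [0.0, 0.619, 0.786, -0.0]
contact_force: [1.5, -0.2, 6.1]
gripper_width: 0.217
103.5780553685815 [-0.02811644 -0.24653602  0.5783615 ]
```

Red stop confirmed (0.58 N m). Backing the nose onto the line.

```bash
python3 -m jog '0 0 0 0 0 -4 0;0 0 0 0 0 -8 0;0 0 0 0 0 -12 0;0 0 0 0 0 -13 0;0 0 0 0 0 -13 0';python3 -c "
from h import *
s=pose();print(s[2],s[0]['torque'])"; python3 -m jog '0 0 0 0 0 0 0.03;0 0 0 0 0 0 0.05;0 0 0 0 0 0 0.06;0 0 -0.04 0 0 0 0.07;0 0 -0.1 0 0 0 0.085';python3 -m jog '-0.03 0 -0.02 0 0 0 0.085;-0.05 0 -0.02 0 0 0 0.085;-0.05 0 -0.02 0 0 0 0.085;-0.05 0 -0.02 0 0 0 0.085'; python3 -c "
from h import *
snap('wrist','w24');snap('top','t2');crop('t2',120,120,370,270,3,'t2c');s=pose();print(s[0]['eef_pos'],s[2])"
```

```text
t: 46.65
eef_pos: [0.6355, 0.1629, 0.0902]
tool_rot: [-0.0, 0.526, 0.851, -0.0]
contact_force: [0.3, 0.4, 6.5]
gripper_width: 0.218
116.54139138339343 [ 0.04918769 -0.00299655  0.08024479]
t: 47.15
eef_pos: [0.6329, 0.1615, 0.177]
tool_rot: [-0.003, 0.526, 0.85, -0.003]
contact_force: [0.9, -0.2, 1.0]
gripper_width: 0.958
t: 47.55
eef_pos: [0.6568, 0.1174, 0.1983]
tool_rot: [-0.001, 0.527, 0.85, -0.001]
contact_force: [0.6, 0.3, 0.2]
gripper_width: 0.996
[0.65627859 0.11907954 0.1982045 ] 116.55423798031353
```

View pics/w24.png

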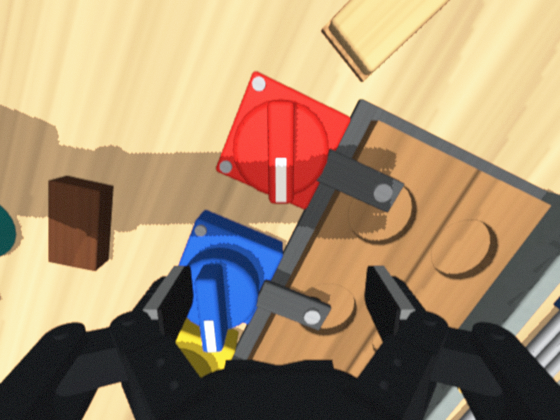

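View pics/t2c.png

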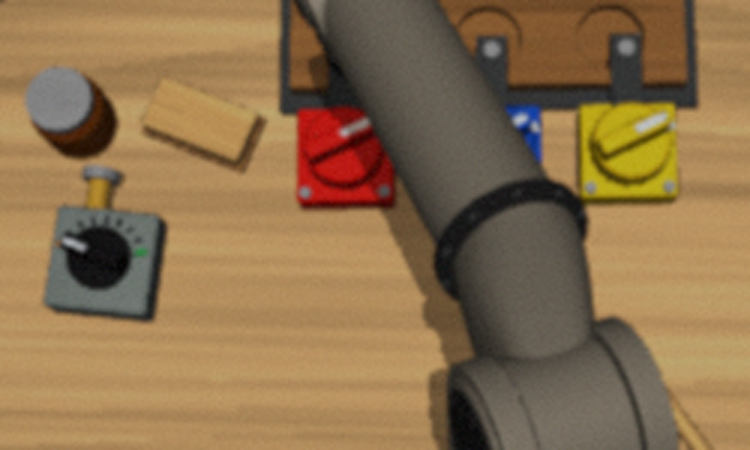

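All three nose lines look right. But when I backed off, the handle was pressed on the collar at ~6–9 N, and that friction could have dragged a spindle back with it. I'll redo each one with the handle lifted 1–2 mm for the back-off, so nothing drags. Red first.

```bash
python3 -c "
from h import *
go(.6354,.163,.15,116.5)"
```

```text
now [0.6563 0.1191 0.1982] yaw 116.55 q7 -0.01 w 85.0 t 47.65
rows: 0.0485 0.0011 0.0483  -0.21 -0.10 0.05  nrows 1.4
```

```bash
python3 -m jog '0.04 0.001 0.01 -0.2 -0.1 0 0.06;0.0485 0.001 0.045 -0.2 -0.1 0 0.06;0.0485 0.001 0.075 -0.2 -0.1 0 0.05;0.0485 0.001 0.1 -0.2 -0.1 0 0.05;0.0485 0.001 0.106 -0.2 -0.1 0 0.05'; python3 -m jog '0 0 0 0 0 0 0.05;0 0 0 0 0 0 0.05;0 0 0 0 0 0 0.05'; python3 -c "
from h import *
go(.6354,.163,.0905,116.5)"
```

```text
t: 48.15
eef_pos: [0.6333, 0.1622, 0.0894]
tool_rot: [-0.001, 0.526, 0.851, -0.002]
contact_force: [-0.5, 0.5, 0.8]
gripper_width: 0.584
t: 48.45
eef_pos: [0.6374, 0.1621, 0.0947]
tool_rot: [0.002, 0.527, 0.85, 0.001]
contact_force: [0.0, -0.6, -0.6]
gripper_width: 0.587
now [0.6374 0.1621 0.0947] yaw 116.46 q7 -0.14 w 50.1 t 48.45
rows: 0.0017 -0.0014 0.0042  0.22 0.09 -0.04  nrows 0.1
```

Close, then lift ~2 mm and read the moment while nudging clockwise.

```bash
python3 -m jog '0.0015 -0.0014 0.003 0 0 0 0.04;0.0015 -0.0014 0.003 0 0 0 0;0.0015 -0.0014 0.003 0 0 0 0;0.0015 -0.0014 0.003 0 0 0 0;0.0015 -0.0014 0.003 0 0 0 0' 70; python3 -m jog '0 0 -0.001 0 0 0 0;0 0 -0.003 0 0 0 0;0 0 -0.003 0 0 0 0;0 0 -0.003 0 0 0 0'; python3 -c "
from h import *
go(.6354,.163,.0905,116.5);print(status.get_obs()['torque'])"
```

```text
t: 48.95
eef_pos: [0.6352, 0.1628, 0.0907]
tool_rot: [0.001, 0.527, 0.85, 0.001]
contact_force: [2.2, 1.2, 3.8]
gripper_width: 0.219
t: 49.35
eef_pos: [0.6345, 0.1628, 0.0929]
tool_rot: [0.001, 0.526, 0.85, 0.0]
contact_force: [3.2, 2.5, -3.0]
gripper_width: 0.219
now [0.6345 0.1628 0.0929] yaw 116.47 q7 -0.14 w 18.7 t 49.35
rows: -0.0002 0.0009 0.0024  0.09 0.04 -0.03  nrows 0.1
[ 0.94414065 -0.64978233 -0.01221343]
```

```bash
for i in 1; do python3 -m jog '0 0 0 0 0 1.5 0;0 0 0 0 0 3 0'; python3 -c "
from h import *
s=pose();print(s[2],s[0]['torque'][2])"; python3 -m jog '0 0 0 0 0 1.5 0;0 0 0 0 0 3 0';python3 -c "
from h import *
s=pose();print(s[2],s[0]['torque'][2])"; python3 -m jog '0 0 0 0 0 1.5 0;0 0 0 0 0 3 0';python3 -c "
from h import *
s=pose();print(s[2],s[0]['torque'][2])"; python3 -m jog '0 0 0 0 0 1.5 0;0 0 0 0 0 3 0;0 0 0 0 0 3 0';python3 -c "
from h import *
s=pose();print(s[2],s[0]['torque'][2])"; done | grep -v -e tool -e width -e eef
```

```text
t: 49.55
contact_force: [2.8, 4.4, -3.3]
113.34098625157719 0.002301350598289259
t: 49.75
contact_force: [1.8, 4.4, -2.3]
110.3462585393743 0.07285459154187658
t: 49.95
contact_force: [4.4, 4.5, -2.8]
107.34115260082311 0.06764833603479126
t: 50.25
contact_force: [4.4, 4.1, -3.9]
104.40593555121065 0.4067399761990881
```

```bash
python3 -m jog '0 0 0 0 0 -3 0;0 0 0 0 0 -6 0;0 0 0 0 0 -9 0;0 0 0 0 0 -11.5 0;0 0 0 0 0 -11.5 0';python3 -c "
from h import *
s=pose();print(s[2],s[0]['torque'],s[0]['eef_pos'])"; python3 -m jog '0 0 0.001 0 0 0 0;0 0 0.002 0 0 0 0;0 0 0.002 0 0 0 0.04;0 0 0.001 0 0 0 0.06;0 0 0 0 0 0 0.06';python3 -m jog '0 0 -0.04 0 0 0 0.07;0 0 -0.08 0 0 0 0.085;0 0 -0.09 0 0 0 0.085';python3 -c "
from h import *
go(.6415,.0042,.18,117)"
```

```text
t: 50.75
eef_pos: [0.6352, 0.1624, 0.0935]
tool_rot: [0.001, 0.53, 0.848, 0.001]
contact_force: [4.5, 3.7, -2.0]
gripper_width: 0.218
115.93286628820329 [ 1.07961405 -0.80995628  0.00717964] [0.63522013 0.16241364 0.09349497]
t: 51.25
eef_pos: [0.6339, 0.1608, 0.0927]
tool_rot: [0.001, 0.531, 0.848, -0.001]
contact_force: [0.3, 1.2, -0.8]
gripper_width: 0.699
t: 51.55
eef_pos: [0.6364, 0.1628, 0.1879]
tool_rot: [0.003, 0.531, 0.848, 0.002]
contact_force: [0.7, 0.2, 0.6]
gripper_width: 0.993
now [0.6364 0.1628 0.1879] yaw 115.91 q7 -0.11 w 84.8 t 51.55
rows: -0.1448 -0.0648 0.0078  0.42 0.16 -1.09  nrows 3.2
```

Same for blue (bar reachable at tool yaw ~117, a half turn from before).

```bash
python3 -m jog '-0.045 -0.02 0 0 0 0 0.07;-0.09 -0.04 0 0 0 -1 0.06;-0.135 -0.06 0 0.2 0 -1.5 0.05;-0.144 -0.065 0.01 0.2 0 -1.5 0.05;-0.144 -0.065 0.02 0.2 0 -1.5 0.05';python3 -m jog '0 0 0 0 0 0 0.05;0 0 0 0 0 0 0.05';python3 -c "
from h import *
go(.6415,.0042,.0915,117.5)"
```

```text
t: 52.05
eef_pos: [0.6386, 0.0002, 0.1623]
tool_rot: [0.0, 0.522, 0.853, -0.002]
contact_force: [0.1, 0.5, -0.2]
gripper_width: 0.589
t: 52.25
eef_pos: [0.6384, 0.0072, 0.1628]
tool_rot: [-0.001, 0.518, 0.856, -0.001]
contact_force: [-0.6, 0.4, 0.4]
gripper_width: 0.584
now [0.6384 0.0072 0.1628] yaw 117.65 q7 0.16 w 49.8 t 52.25
rows: -0.0041 0.0015 0.0713  -0.16 -0.03 0.15  nrows 1.4
```

```bash
python3 -m jog '-0.002 0.001 0.03 0 0 0 0.05;-0.003 0.001 0.06 0 0 0 0.05;-0.003 0.001 0.07 0 0 0 0.05;-0.003 0.001 0.07 0 0 0 0.05;-0.003 0.001 0.07 0 0 0 0.05';python3 -c "
from h import *
go(.6415,.0042,.0915,117.5)"
```

```text
t: 52.75
eef_pos: [0.6419, 0.0033, 0.0944]
tool_rot: [0.0, 0.519, 0.855, -0.001]
contact_force: [-0.3, 0.0, 0.1]
gripper_width: 0.582
now [0.6419 0.0033 0.0944] yaw 117.53 q7 0.13 w 49.7 t 52.75
rows: 0.0010 0.0001 0.0029  -0.04 0.08 0.03  nrows 0.1
```

```bash
python3 -m jog '0 0 0.002 0 0 0 0.04;0 0 0.002 0 0 0 0;0 0 0.002 0 0 0 0;0 0 0.002 0 0 0 0;0 0 0.002 0 0 0 0' 70; python3 -m jog '0 0 -0.001 0 0 0 0;0 0 -0.003 0 0 0 0;0 0 -0.003 0 0 0 0;0 0 -0.003 0 0 0 0'; python3 -c "
from h import *
go(.6415,.0042,.0905,117.5);print(status.get_obs()['torque'])"
```

```text
t: 53.25
eef_pos: [0.6424, 0.0025, 0.0925]
tool_rot: [0.001, 0.519, 0.855, -0.0]
contact_force: [0.5, 1.3, 6.4]
gripper_width: 0.217
t: 53.65
eef_pos: [0.642, 0.0025, 0.0933]
tool_rot: [0.0, 0.519, 0.855, -0.0]
contact_force: [6.5, 1.5, -7.7]
gripper_width: 0.216
now [0.642  0.0025 0.0933] yaw 117.48 q7 0.13 w 18.5 t 53.65
rows: 0.0018 0.0004 0.0028  -0.01 0.06 -0.02  nrows 0.1
[ 0.47794118 -1.70410137  0.04839081]
```

```bash
python3 -m jog '-0.0005 0.001 0 0 0 1.5 0;-0.0005 0.001 0 0 0 3 0'; python3 -c "
from h import *
s=pose();print(s[2],s[0]['torque'][2],s[0]['eef_pos'])"; python3 -m jog '0 0 0 0 0 1.5 0;0 0 0 0 0 3 0';python3 -c "
from h import *
s=pose();print(s[2],s[0]['torque'][2])"; python3 -m jog '0 0 0 0 0 1.5 0;0 0 0 0 0 3 0';python3 -c "
from h import *
s=pose();print(s[2],s[0]['torque'][2])"; python3 -m jog '0 0 0 0 0 2 0;0 0 0 0 0 4 0;0 0 0 0 0 4.5 0;0 0 0 0 0 4.5 0';python3 -c "
from h import *
s=pose();print(s[2],s[0]['torque'][2],s[0]['eef_pos'])"
```

```text
t: 53.85
eef_pos: [0.6421, 0.0024, 0.0933]
tool_rot: [-0.0, 0.542, 0.84, -0.001]
contact_force: [4.1, 2.2, -7.2]
gripper_width: 0.217
114.37932665897632 0.15720329319653342 [0.64208721 0.00243616 0.09332101]
t: 54.05
eef_pos: [0.642, 0.0024, 0.0933]
tool_rot: [-0.0, 0.564, 0.826, -0.001]
contact_force: [4.0, 2.2, -10.2]
gripper_width: 0.218
111.36236297134555 0.08144613706952289
t: 54.25
eef_pos: [0.6418, 0.0024, 0.0933]
tool_rot: [-0.0, 0.585, 0.811, -0.001]
contact_force: [4.5, 2.2, -8.9]
gripper_width: 0.218
108.36427413582288 0.09911327248696068
t: 54.65
eef_pos: [0.6418, 0.0024, 0.0933]
tool_rot: [-0.0, 0.616, 0.788, -0.002]
contact_force: [4.3, 2.0, -9.9]
gripper_width: 0.218
104.01107998890632 0.4781559283719724 [0.64179025 0.00237618 0.09334172]
```

```bash
python3 -m jog '0 0 0 0 0 -3 0;0 0 0 0 0 -6 0;0 0 0 0 0 -9 0;0 0 0 0 0 -12 0;0 0 0 0 0 -12 0';python3 -c "
from h import *
s=pose();print(s[2],s[0]['torque'],s[0]['eef_pos'])"; python3 -m jog '0 0 0.001 0 0 0 0;0 0 0.003 0 0 0 0;0 0 0.003 0 0 0 0.04;0 0 0.001 0 0 0 0.06;0 0 0 0 0 0 0.06';python3 -m jog '0 0 -0.04 0 0 0 0.07;0 0 -0.08 0 0 0 0.085;0 0 -0.09 0 0 0 0.085';python3 -c "
from h import *
go(.6472,-.1400,.17,117)"
```

```text
t: 55.15
eef_pos: [0.6421, 0.0025, 0.0944]
tool_rot: [-0.0, 0.53, 0.848, -0.001]
contact_force: [1.3, 3.1, -2.7]
gripper_width: 0.216
115.95724126372093 [ 0.77622072 -0.50069343 -0.08740107] [0.64211163 0.00247288 0.09443461]
t: 55.65
eef_pos: [0.6419, 0.001, 0.0942]
tool_rot: [-0.0, 0.531, 0.848, -0.002]
contact_force: [0.2, 0.1, -0.2]
gripper_width: 0.694
t: 55.95
eef_pos: [0.6448, 0.0023, 0.1891]
tool_rot: [0.003, 0.531, 0.848, 0.001]
contact_force: [0.5, -0.8, 1.0]
gripper_width: 0.993
now [0.6448 0.0023 0.1891] yaw 115.91 q7 0.15 w 84.8 t 55.95
rows: -0.1289 -0.0601 0.0194  0.22 0.25 -1.09  nrows 2.9
```

```bash
python3 -m jog '-0.045 -0.02 0 0 0 0 0.07;-0.09 -0.04 0 0 0 -1 0.06;-0.125 -0.06 0.01 0.2 0 -1 0.05;-0.128 -0.061 0.02 0.2 0 -1 0.05;-0.128 -0.061 0.03 0.2 0 -1 0.05';python3 -m jog '0 0 0 0 0 0 0.05;0 0 0 0 0 0 0.05;0 0 0 0 0 0 0.05';python3 -c "
from h import *
go(.6472,-.1400,.0915,117)"
```

```text
t: 56.45
eef_pos: [0.6428, -0.142, 0.1533]
tool_rot: [-0.001, 0.525, 0.851, -0.003]
contact_force: [0.5, 1.7, -0.1]
gripper_width: 0.588
t: 56.75
eef_pos: [0.644, -0.1378, 0.155]
tool_rot: [-0.001, 0.522, 0.853, -0.002]
contact_force: [0.6, 0.2, -0.3]
gripper_width: 0.586
now [ 0.644  -0.1378  0.155 ] yaw 117.09 q7 0.38 w 50.1 t 56.75
rows: -0.0033 0.0021 0.0635  -0.28 0.07 0.09  nrows 1.3
```

```bash
python3 -m jog '-0.002 0.002 0.03 0 0 0 0.05;-0.003 0.002 0.055 0 0 0 0.05;-0.003 0.002 0.063 0 0 0 0.05;-0.003 0.002 0.063 0 0 0 0.05;-0.003 0.002 0.063 0 0 0 0.05';python3 -m jog '0 0 0.001 0 0 0 0.04;0 0 0.001 0 0 0 0;0 0 0.001 0 0 0 0;0 0 0.001 0 0 0 0;0 0 0.001 0 0 0 0' 70; python3 -m jog '0 0 -0.001 0 0 0 0;0 0 -0.003 0 0 0 0;0 0 -0.003 0 0 0 0;0 0 -0.003 0 0 0 0'; python3 -c "
from h import *
go(.6472,-.1400,.0915,117);print(status.get_obs()['torque'])"
```

```text
t: 57.25
eef_pos: [0.6473, -0.1412, 0.0928]
tool_rot: [-0.0, 0.523, 0.853, -0.002]
contact_force: [0.6, 1.2, -0.1]
gripper_width: 0.588
t: 57.75
eef_pos: [0.647, -0.1417, 0.0916]
tool_rot: [-0.0, 0.523, 0.852, -0.003]
contact_force: [-0.3, 0.0, 5.2]
gripper_width: 0.215
t: 58.15
eef_pos: [0.6465, -0.1413, 0.0933]
tool_rot: [-0.001, 0.523, 0.852, -0.003]
contact_force: [2.1, 0.2, -2.4]
gripper_width: 0.215
now [ 0.6465 -0.1413  0.0933] yaw 116.97 q7 0.36 w 18.4 t 58.15
rows: 0.0008 0.0012 0.0018  -0.31 0.05 -0.03  nrows 0.0
[ 0.31303504 -0.63071328 -0.01537377]
```

```bash
python3 -m jog '0 0 0 0 0 1.5 0;0 0 0 0 0 3 0'; python3 -c "
from h import *
s=pose();print(s[2],s[0]['torque'][2])"; python3 -m jog '0 0 0 0 0 1.5 0;0 0 0 0 0 3 0';python3 -c "
from h import *
s=pose();print(s[2],s[0]['torque'][2])"; python3 -m jog '0 0 0 0 0 1.5 0;0 0 0 0 0 3 0';python3 -c "
from h import *
s=pose();print(s[2],s[0]['torque'][2])"; python3 -m jog '0 0 0 0 0 2 0;0 0 0 0 0 4 0;0 0 0 0 0 4.5 0;0 0 0 0 0 4.5 0';python3 -c "
from h import *
s=pose();print(s[2],s[0]['torque'][2],s[0]['eef_pos'],s[0]['contact_force'])"
```

```text
t: 58.35
eef_pos: [0.6466, -0.1417, 0.0934]
tool_rot: [-0.001, 0.546, 0.838, -0.003]
contact_force: [3.6, 0.6, -2.5]
gripper_width: 0.216
113.82704013626892 0.09990098285051068
t: 58.55
eef_pos: [0.6467, -0.1421, 0.0936]
tool_rot: [-0.0, 0.568, 0.823, -0.003]
contact_force: [4.6, -0.3, -2.8]
gripper_width: 0.216
110.80542901211254 0.05857516564234859
t: 58.75
eef_pos: [0.647, -0.1423, 0.0936]
tool_rot: [0.0, 0.589, 0.808, -0.003]
contact_force: [5.2, -1.7, -3.5]
gripper_width: 0.219
107.81598100996656 0.13799572507039615
t: 59.15
eef_pos: [0.6474, -0.1425, 0.0937]
tool_rot: [0.001, 0.62, 0.785, -0.003]
contact_force: [6.9, -1.9, -5.1]
gripper_width: 0.219
103.42819361642177 0.5281571571880687 [ 0.64739863 -0.14251385  0.09368635] [ 6.92647206 -1.91673925 -5.12747156]
```

```bash
python3 -m jog '0 0 0 0 0 -3 0;0 0 0 0 0 -6 0;0 0 0 0 0 -9 0;0 0 0 0 0 -12 0;0 0 0 0 0 -12.5 0';python3 -c "
from h import *
s=pose();print(s[2],s[0]['torque'],s[0]['eef_pos'])"; python3 -m jog '0 0 0.001 0 0 0 0;0 0 0.0025 0 0 0 0;0 0 0.0025 0 0 0 0.04;0 0 0.001 0 0 0 0.06;0 0 0 0 0 0 0.06';python3 -m jog '0 0 -0.04 0 0 0 0.07;0 0 -0.08 0 0 0 0.085;0 0 -0.12 0 0 0 0.085';python3 -c "
from h import *
snap('wrist','w25');go(.55,.15,.22,165)"
```

```text
t: 59.65
eef_pos: [0.6466, -0.1417, 0.0937]
tool_rot: [-0.001, 0.53, 0.848, -0.003]
contact_force: [3.4, 0.2, -2.2]
gripper_width: 0.215
115.9229961653944 [ 0.11166299 -1.00334602  0.03548699] [ 0.64664323 -0.14166919  0.0937017 ]
t: 60.15
eef_pos: [0.6455, -0.1419, 0.0932]
tool_rot: [-0.002, 0.531, 0.848, -0.003]
contact_force: [-0.8, 0.2, -0.1]
gripper_width: 0.696
t: 60.45
eef_pos: [0.6461, -0.1412, 0.2145]
tool_rot: [-0.002, 0.53, 0.848, -0.003]
contact_force: [0.4, 0.5, 0.5]
gripper_width: 0.999
now [ 0.65   -0.1414  0.2226] yaw 115.92 q7 0.39 w 85.0 t 60.5
rows: 0.3058 0.0374 0.0006  -0.06 0.42 -49.08  nrows 6.2
```

```bash
python3 -m jog '0.045 0.005 0 0 0 -8 0.085;0.09 0.01 0 0 0 -16 0.085;0.135 0.016 0 0 0 -24 0.085;0.18 0.022 0 0 0 -32 0.085;0.225 0.027 0 0 0 -40 0.085';python3 -c "
from h import *
go(.5135,.40,.2,249)"
```

```text
t: 61.0
eef_pos: [0.5716, 0.0742, 0.213]
tool_rot: [-0.002, 0.206, 0.979, -0.003]
contact_force: [-0.2, 0.9, -0.1]
gripper_width: 0.991
now [0.5716 0.0742 0.213 ] yaw 156.25 q7 0.67 w 84.7 t 61.0
rows: 0.1844 0.2749 0.0118  -0.13 -0.39 -92.75  nrows 10.8
```

```bash
python3 -m jog '0.025 0.037 0 0 0 -8 0.085;0.05 0.075 0 0 0 -16 0.085;0.075 0.112 0 0 0 -24 0.085;0.1 0.15 0 0 0 -32 0.085;0.125 0.187 0 0 0 -40 0.085';python3 -c "
from h import *
go(.5135,.40,.2,249)"
```

```text
t: 61.5
eef_pos: [0.5342, 0.2958, 0.2123]
tool_rot: [-0.003, -0.141, 0.99, -0.002]
contact_force: [0.8, -0.2, 0.1]
gripper_width: 0.994
now [0.5342 0.2958 0.2123] yaw -163.76 q7 0.9 w 84.9 t 61.5
rows: -0.0093 0.1058 0.0119  -0.01 -0.38 -52.76  nrows 6.1
```

```bash
python3 -m jog '-0.005 0.03 0 0 0 -8 0.085;-0.01 0.06 0 0 0 -16 0.085;-0.01 0.085 0 0 0 -24 0.085;-0.01 0.095 0 0 0 -32 0.085;-0.01 0.095 0 0 0 -40 0.085';python3 -m jog '0 0 0 0 0 -8 0.085;0 0 0 0 0 -12.5 0.085;0 0 0 0 0 -12.5 0.085;0 0 0 0 0 -12.5 0.085';python3 -c "
from h import *
snap('wrist','w26');snap('scene','s3');snap('top','t3');go(.5135,.414,.14,249)
crop('s3',130,170,310,310,4.2,'s3c');crop('t3',200,120,350,220,5,'t3c')"
```

```text
t: 62.0
eef_pos: [0.5166, 0.3908, 0.2119]
tool_rot: [-0.003, -0.473, 0.881, -0.0]
contact_force: [0.2, 0.4, 0.8]
gripper_width: 0.991
t: 62.4
eef_pos: [0.5182, 0.3884, 0.2118]
tool_rot: [-0.003, -0.561, 0.828, -0.0]
contact_force: [-0.1, -0.4, 0.1]
gripper_width: 0.997
now [0.5183 0.3886 0.2121] yaw -111.63 q7 1.58 w 84.8 t 62.55
rows: -0.0222 0.0136 0.0720  0.15 -0.31 -0.63  nrows 1.5
```

View pics/w26.png

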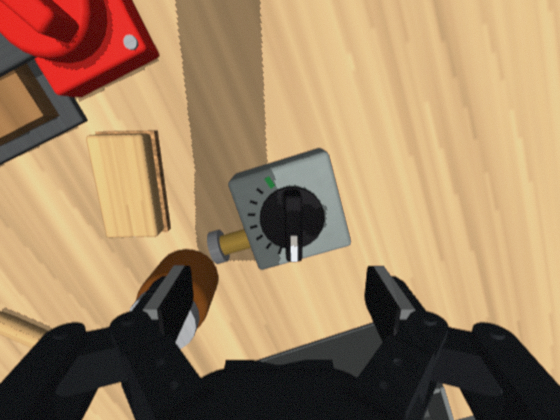

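View pics/s3c.png

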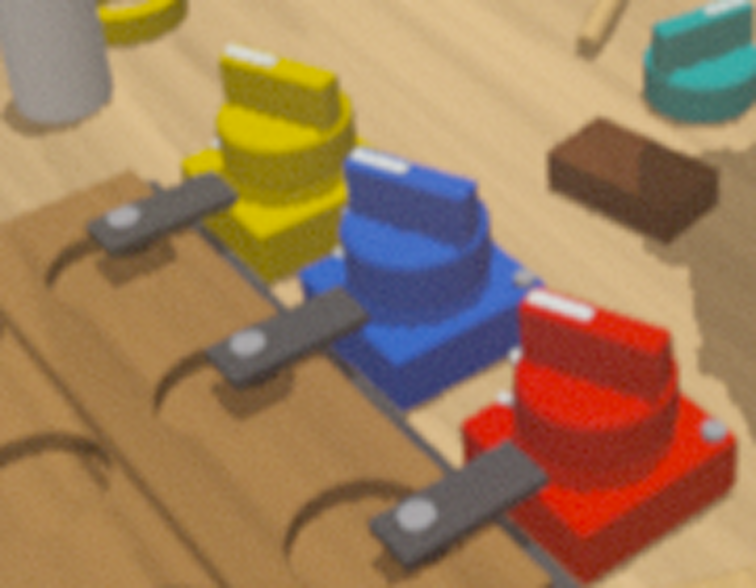

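View pics/t3c.png

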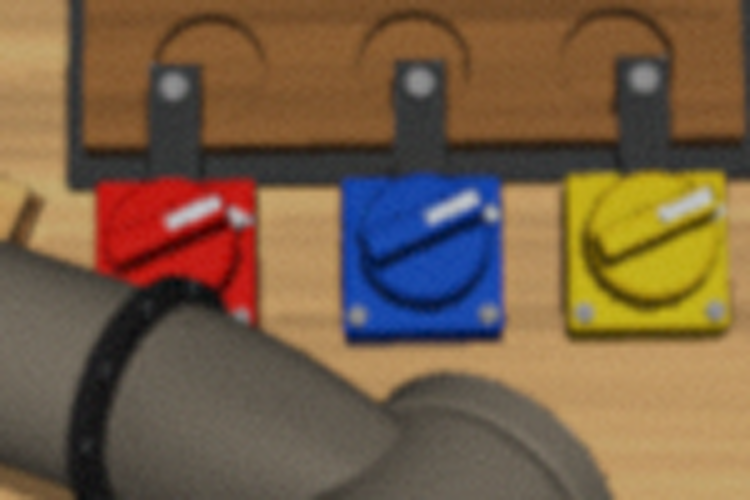

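All three handles are seated with their noses at their lines, and the dial is still at orange. Now the dial.

```bash
python3 -m jog '-0.01 0.007 0.03 0.15 -0.3 -1 0.07;-0.0205 0.0136 0.06 0.15 -0.3 -1 0.06;-0.0205 0.0136 0.072 0.15 -0.3 -1 0.05;-0.0205 0.0136 0.072 0.15 -0.3 -1 0.05'; python3 -m jog '0 0 0 0 0 0 0.05;0 0 0 0 0 0 0.05';python3 -c "
from h import *
snap('wrist','w27');go(.5135,.414,.072,249)"
```

```text
t: 62.95
eef_pos: [0.5121, 0.4114, 0.1383]
tool_rot: [-0.002, -0.57, 0.822, -0.0]
contact_force: [-0.8, 0.2, -0.4]
gripper_width: 0.587
t: 63.15
eef_pos: [0.5138, 0.4127, 0.1417]
tool_rot: [0.001, -0.569, 0.822, 0.0]
contact_force: [-0.2, 0.2, 0.9]
gripper_width: 0.588
now [0.5137 0.4127 0.1416] yaw -110.61 q7 1.51 w 50.0 t 63.2
rows: -0.0010 0.0007 0.0696  -0.05 0.11 0.39  nrows 1.4
```

View pics/w27.png

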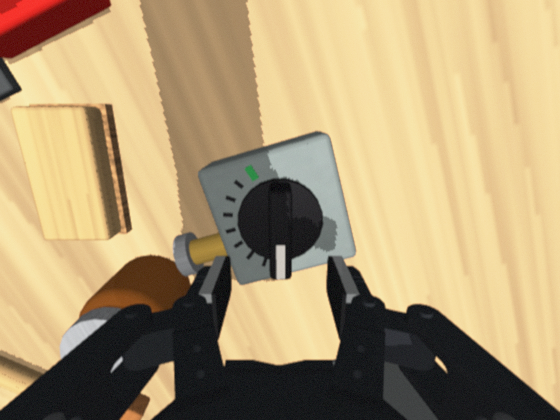

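```bash
python3 -m jog '-0.001 0.0007 0.03 0 0 0 0.05;-0.001 0.0007 0.06 0 0 0 0.05;-0.001 0.0007 0.067 0 0 0 0.05;-0.001 0.0007 0.067 0 0 0 0.05';python3 -m jog '0 0 0 0 0 0 0.03;0 0 0 0 0 0 0;0 0 0 0 0 0 0;0 0 0 0 0 0 0;0 0 0 0 0 0 0' 40; python3 -c "
from h import *
go(.5135,.414,.073,249);print(status.get_obs()['torque'])"
```

```text
t: 63.6
eef_pos: [0.5125, 0.4132, 0.0728]
tool_rot: [-0.001, -0.569, 0.822, 0.0]
contact_force: [0.1, 0.5, 1.3]
gripper_width: 0.583
t: 64.1
eef_pos: [0.5134, 0.4145, 0.0749]
tool_rot: [0.001, -0.569, 0.822, 0.0]
contact_force: [-0.0, -0.9, 6.3]
gripper_width: 0.171
now [0.5134 0.4145 0.0749] yaw -110.57 q7 1.46 w 14.6 t 64.1
rows: 0.0005 -0.0003 0.0019  -0.07 0.14 0.43  nrows 0.1
[-0.30024462 -0.05077343  0.0086021 ]
```

Turning clockwise 149° (to tool yaw ≈ 101°).

```bash
for i in 1 2 3; do python3 -m jog '0 0 0 0 0 8 0;0 0 0 0 0 16 0;0 0 0 0 0 24 0;0 0 0 0 0 32 0;0 0 0 0 0 40 0'; done; python3 -m jog '0 0 0 0 0 8 0;0 0 0 0 0 16 0;0 0 0 0 0 24 0;0 0 0 0 0 27 0;0 0 0 0 0 27 0'; python3 -c "
from h import *
s=pose();print(s[2],s[0]['torque'])"
```

```text
t: 64.6
eef_pos: [0.5132, 0.4147, 0.0749]
tool_rot: [0.001, -0.252, 0.968, 0.001]
contact_force: [-0.2, -1.2, 5.7]
gripper_width: 0.179
t: 65.1
eef_pos: [0.5131, 0.415, 0.0749]
tool_rot: [0.001, 0.095, 0.996, 0.001]
contact_force: [-0.3, 0.6, 5.1]
gripper_width: 0.179
t: 65.6
eef_pos: [0.5133, 0.4152, 0.0749]
tool_rot: [0.0, 0.429, 0.903, 0.002]
contact_force: [0.9, 0.5, 4.9]
gripper_width: 0.177
t: 66.1
eef_pos: [0.5134, 0.4153, 0.0749]
tool_rot: [0.0, 0.626, 0.78, 0.002]
contact_force: [1.3, -0.3, 7.0]
gripper_width: 0.177
102.44338931352296 [ 0.03486969 -0.1563472  -0.04755235]
```

```bash
python3 -m jog '0 0 0 0 0 2 0;0 0 0 0 0 4 0;0 0 0 0 0 4 0'; python3 -c "
from h import *
s=pose();print(s[2],s[0]['torque'])"; python3 -m jog '0 0 0 0 0 1.5 0;0 0 0 0 0 3 0;0 0 0 0 0 3 0'; python3 -c "
from h import *
s=pose();print(s[2],s[0]['torque'])"
```

```text
t: 66.4
eef_pos: [0.5135, 0.4153, 0.0749]
tool_rot: [0.0, 0.651, 0.759, 0.002]
contact_force: [1.4, -0.2, 7.4]
gripper_width: 0.176
98.69667954796034 [-0.07458654 -0.29604339  1.20706294]
t: 66.7
eef_pos: [0.5133, 0.416, 0.075]
tool_rot: [-0.0, 0.671, 0.742, 0.002]
contact_force: [1.1, 2.1, 6.7]
gripper_width: 0.179
95.73304573376127 [ 0.38684016 -0.14478977  1.18410386]
```

```bash
python3 -m jog '0 0 0 0 0 0 0.03;0 0 0 0 0 0 0.05;0 0 0 0 0 0 0.06;0 0 -0.05 0 0 0 0.085;0 0 -0.1 0 0 0 0.085'; python3 -m jog '-0.04 0 -0.04 0 0 0 0.085;-0.06 0 -0.06 0 0 0 0.085;-0.06 0 -0.06 0 0 0 0.085;-0.06 0 -0.06 0 0 0 0.085';python3 -c "
from h import *
snap('wrist','w28');c=snap('top','t4');crop('w28',170,60,410,260,3,'w28c');crop('t4',200,120,350,220,5,'t4c');crop('t4',120,130,220,240,5,'t4d')"
```

```text
t: 67.2
eef_pos: [0.5113, 0.4124, 0.172]
tool_rot: [-0.001, 0.673, 0.74, -0.003]
contact_force: [1.6, 1.2, 1.5]
gripper_width: 0.989
t: 67.6
eef_pos: [0.5184, 0.3534, 0.2332]
tool_rot: [-0.0, 0.673, 0.739, 0.0]
contact_force: [0.5, 0.8, -0.6]
gripper_width: 0.996
```

View pics/w28.png

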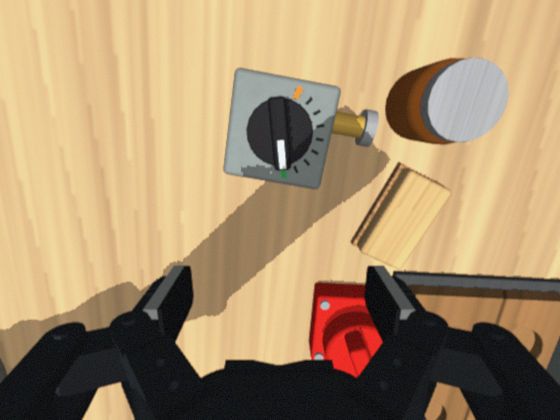

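View pics/t4.png

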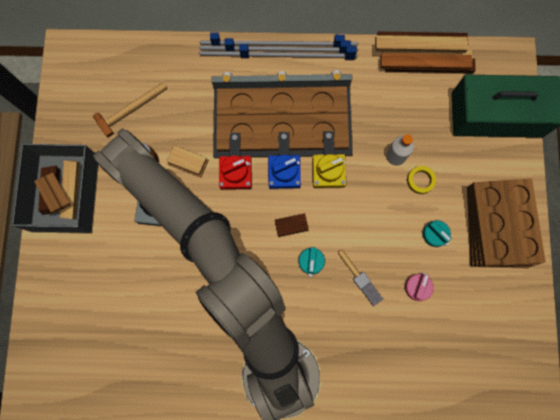

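Dial line is at the green mark (283,172). The handles are in place and the bystanders sit at their starting pixels. The robot is clear of everything, so I'm handing in.

```bash
python3 -c "
from h import *
print(workorder.hand_in())"
```

```text
the job is handed in; nothing more can be done
None
```

The job is done in the order asked and was handed in at about 68 s of the 210 s allowed; no verdict comes back.

- **Dial to orange first:** I turned the dial anticlockwise until the wrist moment jumped to 1.1 N m at the stop. Pictures showed the line at the orange mark.
- **Handles:** All three were on the bench. Yellow, blue and red each went onto their own spindle and dropped to seat height (about 48 mm), then were turned clockwise until the moment rose to 0.4–0.7 N m, well above the 0.12 N m friction. The red handle had moved about 2 cm by the time I picked it up, so I measured it again first.
- **Dial to green last:** The moment reached 1.2 N m at the stop, and the last picture showed the line at the green mark.
- **Last checks:** Noses were at the white lines, to within a few degrees. The other things stood where they started. No force limit was approached in the readings I took.

**Remaining doubt:** At each stop the nose went about 12° past the white line, more than the 0.09 rad fit tolerance explains. I put this down to play between socket and shaft. I turned each handle back about 12° so its nose was on its line.

My first back-off pressed the handle on the collar, which could have dragged the spindle. I repeated all three with the handle raised about 1–2 mm: to the stop again, then back. The collar hides the flat once a handle is seated, so the final spindle angles were not seen directly.

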